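# Clamp the copper sheet in the sinking ring

### The arm

A 6-joint arm with a two-finger parallel gripper is mounted at the origin on the work surface. World frame = base frame: x ahead of the robot, y to its left, z up, the work surface at z = 0. Lengths are in m, angles in rad, forces in N, time in s.
With the tool pointing down it reaches from about 0.25 to 0.725 m from the base axis. Payload 4 kg.
Tool frame: the origin (TCP) lies midway between the tips of the shut fingers; the grasp point (between the pads) lies 19 mm behind it; z points along the fingers, x is the direction in which the jaws open and shut, and the axes are right-handed (so a half turn about z gives the same grasp; the last joint's range is limited). The gripper opens to 85 mm and grips with 20 to 120 N. Pads are 22 mm wide; open, the fingers measure 114 mm over their backs; the gripper's body (76 mm by 85 mm) begins 54 mm behind the grasp point. The pads swing forward as they close: fully open they stand 13 mm farther back than shut.
Start: joints at [-1.227, 0.241, 0.005, 1.335, 0, 1.571], TCP at [0.169, -0.471, 0.192] pointing down, gripper open.
Joint ranges: [-2.72, 2.72], [-1.05, 1.87], [-1.09, 1.28], [-1.99, 2.15], [-1.42, 1.44], [-3.14, 3.14]. Speed limits (rad/s): [2.79, 2.79, 3.14, 3.14, 3.14, 3.14].

### API

Orientations are given as a unit quaternion [x, y, z, w].
In Python, from cell import r gives the robot as it stands.
- The arm moves only by the tool step_arm, never from a script. Its argument "deltas" is one flat list of numbers, 6 for each row, row after row: the shift along the world's x, y, z in mm, then the turn, a rotation vector about the world's x, y, z in rad. A call has 1 to 20 rows; each row shifts and turns the commanded pose from where the row before left it; what a row does not reach is not made up. A row lasts 1/8 s, in which the tool goes at most 62.5 mm and 10.7 degrees, less where a joint would pass 70% of its speed; a pose out of reach is approached as far as the arm can. A call with a gripper value outside its range is refused whole. "hand" is the gripper's target within -1 to 1 (shut at 1, half-way at 0, fully open at -1), set as the call begins (left out, the last holds). The fingers move at their own pace and stop on an object; the grip force is fixed at half the most. Time passes only in rows, so rows that do not move let the fingers close. It gives the time, the measured TCP pose, the force and the opening at its end, in the units of the state.
- r.state(): the state, without advancing time (a new reading comes with each control period).
- r.capture(name): name is "scene" or "top"; returns a dict with "img" (384x512x3 uint8, red, green, blue), "intrinsics" (3x3 intrinsics, pixels), "eye" and "attitude" of the camera in the world. Camera axes: x right, y down, z forward; pixel columns grow to the right and rows downward; lengths in m; the calibration is good to about 2 mm. A picture is of the moment at which its call begins. There is no depth.
- r.finish_job(): hands the job in, once; it reports no verdict.
Trained networks look in a picture, given as the dict that the camera call returned (one of the last four; its "shot" number tells which), for a name from the list of things; names that differ only in an ending like _2 or _b are one class to them, and where a whole thing is asked for, a point or a joint stands for the part that bears it (a point fixed in the world has none). Each returns a list of dicts, best first, with "confidence" (0 to 1); they miss things now and then, are a little off and sometimes report something else, mostly with a low value. They report only what shows in the picture. A call takes as long as a camera call. They do not tell look-alikes from the thing itself.
- r.look_for(picture, query): "extent" ([left, top, width, height] in pixels, round what is visible of it).
The state is a dict: "time_s": time; "joint_positions": joint angles; "qvel": joint speeds; "joint_efforts": joint torques, N m; "position": TCP position; "tcp_rot": TCP orientation; "ft_force": force on the tool from outside, world axes, zero at the start; "torque": the same for the moment, N m; "finger_gap": finger opening in m.
Only numpy, scipy, OpenCV 4.12 (cv2) and the standard library are available. Lean on these libraries where they do the work, as an engineer would, in place of code of your own. Each camera call takes 0.05 s, during which the arm holds its last target.

### The job

Get the sinking ring ready for doming: first clear whatever tools lie on the copper sheet into the wooden tool tray, and push the cam lever clockwise through its quarter turn to its stop so that the swivel is locked. Then tighten the T-handled clamp screws evenly: starting with the first screw clockwise from the lever (seen from above) and working clockwise round the ring, give each of the four one quarter turn clockwise, and when all have had it go round once more in the same order with a second quarter turn each. Last of all draw the index pin straight up out of its bore and park it in the notch of the forked bracket beside it, hanging upright by its collar, and leave the hammer and the bowl where they lie.

Things in the scene. Friction and masses are not known exactly. Their poses are not given: they have to be found in the camera images.
- sinker: sinking fixture bolted to the bench: round black cast-iron swivel base 300 mm across with a copper sheet on it, held at its edge by a bright steel hold-down ring (outer 280, inner 190 mm across, top 62 mm above the bench). Origin: centre of the underside, z up, at bench level. The cam lever is on its +y side, index bore and parking notch on its -y side; the four screw stations lie 118 mm from its centre at +45, -45, -135 and +135 degrees from its x axis
- sheet (a point): centre of the copper sheet's top face, 52 mm above the bench; the hold-down ring around it stands 10 mm higher
- cam_lever (a joint): cam lock lever that brakes the swivel, on an upright pivot. 0 rad: open, pointing straight away from the ring (+y of the fixture); grows clockwise seen from above; hard stop at 1.571 rad: locked, lying alongside the ring (+x of the fixture). About 3 N at the handle moves it; it stays where it is left
- lever_grip (a point): middle of the lever's upright ash handle (23 to 25 mm thick, 72 to 129 mm above the bench), 108 mm above the bench, 85 mm from the pivot axis
- lever_pivot (a point): point on the lever's upright pivot axis at the height of lever_grip
- bore (a point): mouth of the upright index bore (16 mm wide, 68 mm deep) in the lug on the fixture's -y side, 78 mm above the bench, axes of the fixture
- notch (a point): middle of the parking notch: a slot 20 mm wide in a 12 mm thick forked bracket beside the bore, open above, below and outwards (-y of the fixture), top face 78 mm above the bench, its closed end 18 mm inwards (+y) and its open end 20 mm outwards of this point, which lies on the top face. Clear to the bench below. Axes of the fixture
- pin: steel index pin, at first standing in the bore: shank 12 mm thick and 60 mm long with a tapered tip, collar 32 mm across and 5 mm thick, round grip 28 mm across above it to 40 mm above the collar's underside. Origin: centre of the collar's underside; z up along the pin, away from the tip. About 0.16 kg
- tray: fixed wooden tool tray, open on top, 260 x 150 mm outside, 32 mm high, walls 7 mm. Origin: centre of its underside; x along its length, z up
- tray_in (a point): centre of the tool tray's inner floor, 7 mm above the bench, axes of the tray (inside 246 x 136 mm)
- punch: blackened iron doming punch lying on the copper sheet, or absent: square shank 20 x 20 mm with a ball end, 99 mm long along its x. Origin: on its underside under the middle; z up as it lies. About 0.28 kg
- stake: round brass stake head standing on the copper sheet, or absent: 48 mm across up to 26 mm, then domed to 44 mm high. Origin: centre of its underside, z up. About 0.5 kg
- dolly: steel hand dolly, a rounded block lying on the copper sheet, or absent: 72 (x) x 34 (y) x 30 (z) mm. Origin: centre of its underside, z up. About 0.5 kg
- hammer: planishing hammer with ash handle, 275 mm long, lying on the bench beyond the fixture on the left; bystander. Origin: under the middle of its handle
- bowl: dented tin-lined copper bowl, 164 mm across and 60 mm high, on the bench to the left of the fixture; bystander. Origin: centre of its underside
- vise: cast-iron bench vise with a copper cezve upside down in its jaws, fixed, 120 x 90 mm foot, 190 mm high with the cezve; bystander on the robot's left. Origin: centre of its foot
- screw1 (a joint): turn of the first clamp screw (station at +45 degrees), rad: near 0 at the start, grows clockwise seen from above, 1.571 a quarter turn; stiff to turn (0.12 N m), stays where it is left, does not rise or sink
- bar1 (a point): middle of the first screw's T-bar, 113 mm above the bench on the screw's upright axis; x along the bar (turns with it; the bars start at any angle), z up. Bar: bright steel, 64 mm long, 12 mm wide, 16 mm high, on a shank and a boss 38 mm across. The screws are numbered clockwise from the lever: station +45 degrees in the fixture's frame
- screw2 (a joint): turn of the second clamp screw (station at -45 degrees), rad: near 0 at the start, grows clockwise seen from above, 1.571 a quarter turn; stiff to turn (0.12 N m), stays where it is left, does not rise or sink
- bar2 (a point): middle of the second screw's T-bar, 113 mm above the bench on the screw's upright axis; x along the bar (turns with it; the bars start at any angle), z up. Bar: bright steel, 64 mm long, 12 mm wide, 16 mm high, on a shank and a boss 38 mm across. The screws are numbered clockwise from the lever: station -45 degrees in the fixture's frame
- screw3 (a joint): turn of the third clamp screw (station at -135 degrees), rad: near 0 at the start, grows clockwise seen from above, 1.571 a quarter turn; stiff to turn (0.12 N m), stays where it is left, does not rise or sink
- bar3 (a point): middle of the third screw's T-bar, 113 mm above the bench on the screw's upright axis; x along the bar (turns with it; the bars start at any angle), z up. Bar: bright steel, 64 mm long, 12 mm wide, 16 mm high, on a shank and a boss 38 mm across. The screws are numbered clockwise from the lever: station -135 degrees in the fixture's frame
- screw4 (a joint): turn of the fourth clamp screw (station at +135 degrees), rad: near 0 at the start, grows clockwise seen from above, 1.571 a quarter turn; stiff to turn (0.12 N m), stays where it is left, does not rise or sink
- bar4 (a point): middle of the fourth screw's T-bar, 113 mm above the bench on the screw's upright axis; x along the bar (turns with it; the bars start at any angle), z up. Bar: bright steel, 64 mm long, 12 mm wide, 16 mm high, on a shank and a boss 38 mm across. The screws are numbered clockwise from the lever: station +135 degrees in the fixture's frame
Not all that is in view belongs to the job. What is shaped like the pin but purple or yellow is not meant.

How it is judged:
By the outcome, as a careful person would: the job done as asked, in the order asked, and still so for the second after the job is handed in, with the robot touching nothing.
Of punch, stake, dolly only 1 to 3 are there at a start; the rules pass over those that are not, and their reading is None.
At some moment in a run one of punch, stake, dolly may be knocked a few centimetres aside while the robot is not near it.
It also fails if it takes over 210 s, if anything falls off the work surface, if the arm or the gripper's body presses on something with over 40 N, if the wrist force passes 120 N, or if a joint passes its speed limit or range.

## Working session

There is one attempt and no reset: what is moved stays moved. The work goes in short steps, Python scripts to look and compute and a tool call to move; the robot and the scene stay as the last step left them, time stands still between calls to the robot, and variables do not carry over. Pictures are saved under pics/ and viewed, and the job is handed in when it is done.

Besides the shell and the picture viewer there is one more tool, called after "Call:" as a command line: name --argument value ..., lists and objects as JSON in quotes. step_arm: Moves the arm, as the interface text tells. Its arguments: {"type":"object","properties":{"deltas":{"type":"array","items":{"type":"number"}},"hand":{"type":"number"}},"required":["deltas"]}

```bash
ls; mkdir -p pics; python3 - <<'E'
from cell import r
import cv2,numpy as np
print(r.state())
for n in ["scene","top"]:
    c=r.capture(n); cv2.imwrite(f"pics/{n}0.png",cv2.resize(c["img"][:,:,::-1],(800,600),interpolation=cv2.INTER_CUBIC))
    print(n,c["intrinsics"],c["eye"],c["attitude"],c["shot"])
    for q in ["sinker","cam_lever","pin","tray","punch","stake","dolly","hammer","bowl","vise","screw1","bar1","notch","lever_grip"]:
        try:print(q,[(np.round(d["extent"]).tolist(),round(d["confidence"],2)) for d in r.look_for(c,q)][:6])
        except Exception as e:print(q,e)
E
```

```text
pics
{'time_s': 0.0, 'joint_positions': array([-1.22702068e+00,  2.41436786e-01,  3.70405512e-03,  1.33518505e+00,
        7.41880744e-06,  1.57077652e+00]), 'qvel': array([-1.75961455e-03, -5.87363132e-04,  1.47521093e-03, -2.13383338e-05,
       -7.03889712e-04,  2.90210578e-04]), 'joint_efforts': array([ 2.63978895e-03, -3.72317934e+01,  2.52408636e+01,  1.68643525e-02,
        5.98648307e-05, -1.28719495e-05]), 'position': array([ 0.16828208, -0.47006639,  0.19139345]), 'tcp_rot': array([ 8.17637252e-01, -5.75732750e-01, -8.65142519e-04, -6.13745620e-04]), 'ft_force': array([ 0.19982077, -0.06419887,  0.42224565]), 'torque': array([ 0.00234357, -0.05978618,  0.01521075]), 'finger_gap': 0.08541341080189462}
scene [[355.49346057   0.         255.02227051]
 [  0.         355.49346057 187.11940344]
 [  0.           0.           1.        ]] [ 1.22261746 -0.2806334   0.64847126] [ 0.75040653  0.47915008 -0.24091525 -0.38634839] 1
sinker [([175.0, 173.0, 170.0, 99.0], 0.93)]
cam_lever [([299.0, 174.0, 52.0, 28.0], 0.82), ([173.0, 176.0, 172.0, 95.0], 0.72)]
pin [([179.0, 206.0, 12.0, 2
[... 1391 characters left out ...]
 14.0], 0.27)]
tray [([179.0, 142.0, 134.0, 81.0], 0.67)]
punch []
stake [([235.0, 179.0, 15.0, 13.0], 0.6), ([177.0, 160.0, 39.0, 25.0], 0.23)]
dolly [([334.0, 157.0, 47.0, 80.0], 0.6), ([241.0, 159.0, 18.0, 10.0], 0.58), ([93.0, 157.0, 47.0, 44.0], 0.49), ([234.0, 181.0, 16.0, 14.0], 0.3)]
hammer [([144.0, 120.0, 81.0, 34.0], 0.75)]
bowl [([94.0, 154.0, 45.0, 47.0], 0.8)]
vise [([101.0, 215.0, 65.0, 61.0], 0.83)]
screw1 [([236.0, 142.0, 3.0, 15.0], 0.5), ([220.0, 184.0, 7.0, 20.0], 0.38)]
bar1 [([284.0, 149.0, 4.0, 16.0], 0.63), ([267.0, 197.0, 10.0, 15.0], 0.43)]
notch [([179.0, 139.0, 132.0, 84.0], 0.85)]
lever_grip [([180.0, 160.0, 34.0, 25.0], 0.57), ([234.0, 181.0, 17.0, 12.0], 0.23)]
```

View pics/scene0.png

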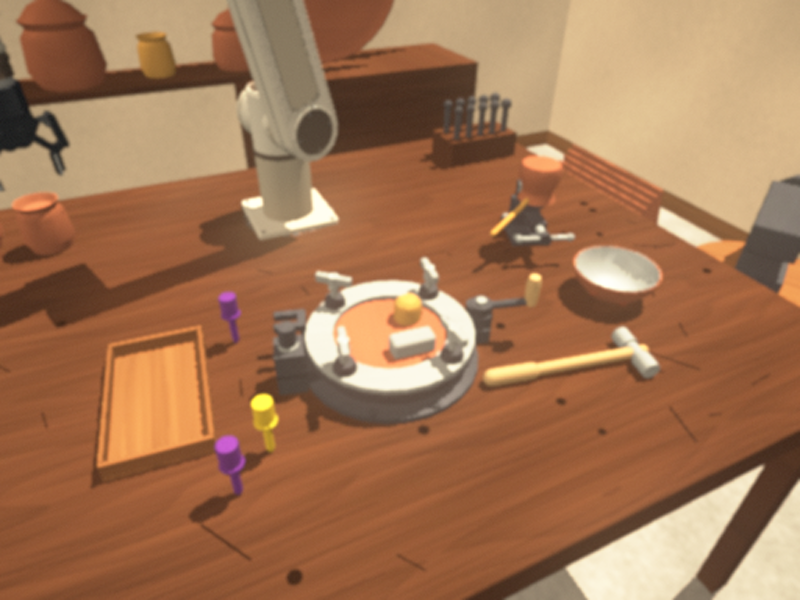

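View pics/top0.png

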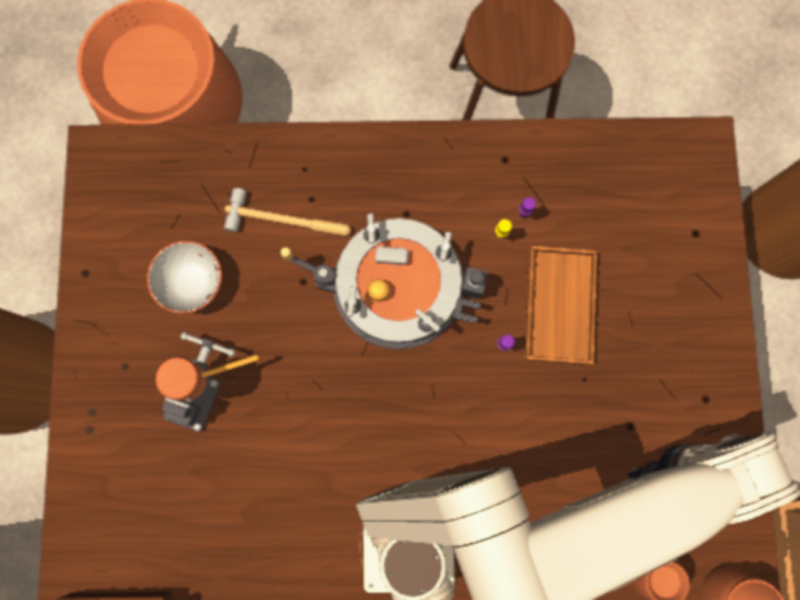

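```bash
python3 - <<'E'
from cell import r
import cv2
c=r.capture("top")["img"][:,:,::-1]
cv2.imwrite("pics/topz.png",cv2.resize(c[125:240,165:345],(800,511),interpolation=cv2.INTER_CUBIC))
c=r.capture("scene")["img"][:,:,::-1]
cv2.imwrite("pics/scz.png",cv2.resize(c[155:335,130:360],(766,600),interpolation=cv2.INTER_CUBIC))
E
```

```text
(no output)
```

View pics/topz.png

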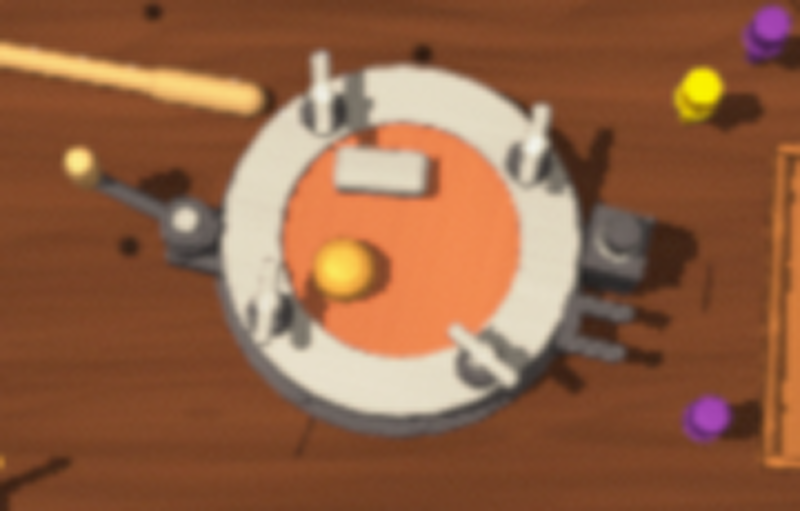

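View pics/scz.png

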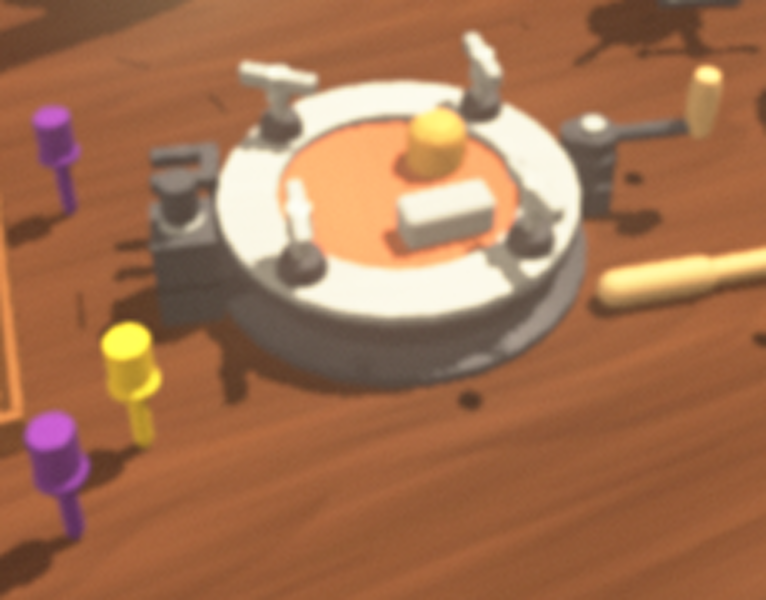

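The copper sheet carries two tools: the brass stake at top-zoom (343,268) and the steel dolly at (382,172). There is no punch. The pin meant is the dark one in the lug bore, at scene-zoom (178,195). The purple and yellow ones standing free are look-alikes. Next I'll enlarge the crops to get the fixture pose.

```bash
cat > h.py <<'E'
import numpy as np,cv2,pickle
from scipy.spatial.transform import Rotation as R
def proj(c,P):
    P=np.atleast_2d(P); Rm=R.from_quat(c["attitude"]).as_matrix()
    q=(P-c["eye"])@Rm; K=c["intrinsics"]; return (q@K.T)[:,:2]/q[:,2:]
def ray(c,uv,z):
    Rm=R.from_quat(c["attitude"]).as_matrix(); d=Rm@np.linalg.inv(c["intrinsics"])@np.array([uv[0],uv[1],1.])
    t=(z-c["eye"][2])/d[2]; return c["eye"]+t*d
def crop(c,u0,v0,w,h,s,fn,draw=[]):
    im=c["img"][v0:v0+h,u0:u0+w,::-1]; im=cv2.resize(im,(int(w*s),int(h*s)),interpolation=cv2.INTER_CUBIC)
    for pts,col in draw:
        p=((np.asarray(pts)-[u0,v0]+.5)*s-.5); cv2.polylines(im,[np.round(p*8).astype(np.int32)],False,col,1,cv2.LINE_AA,3)
    # ticks
    for u in range(u0,u0+w,10): cv2.putText(im,str(u),(int((u-u0+.5)*s),8),0,.3,(255,255,255),1); cv2.line(im,(int((u-u0+.5)*s),9),(int((u-u0+.5)*s),13),(255,255,255),1)
    for v in range(v0,v0+h,10): cv2.putText(im,str(v),(0,int((v-v0+.5)*s)),0,.3,(255,255,255),1)
    cv2.imwrite(fn,im)
E
python3 - <<'E'
from h import *; from cell import r
from scipy.optimize import least_squares
t=r.capture("top"); s=r.capture("scene"); pickle.dump((t,s),open("cap0.pkl","wb"))
# segment copper in top & scene -> contour; circle fit on plane z
for c,n in((t,"top"),(s,"scene")):
    hsv=cv2.cvtColor(c["img"],cv2.COLOR_RGB2HSV); b=c["img"].astype(int)
    m=((b[:,:,2]>b[:,:,0]*.72)&(b.sum(2)>380)).astype(np.uint8)
    k,l,st,ce=cv2.connectedComponentsWithStats(m)
    for i in range(1,k):
        if st[i,4]>400: print(n,st[i],ce[i])
crop(t,172,128,145,100,5.5,"pics/t1.png"); crop(s,165,155,190,125,4.2,"pics/s1.png")
E
```

```text
top [   0    0   79  202 9145] [23.33548387 89.49174412]
top [  111     0   197    78 10480] [226.56383588  34.05648855]
top [  356     0   156   122 11607] [449.70715947  42.84517963]
top [303  56  32  20 438] [317.46803653  67.73744292]
top [ 215  137   66   82 1430] [237.66013986 187.93426573]
top [ 246  140   50   66 1067] [276.42361762 166.48547329]
top [ 100  156   40   42 1286] [119.2651633  175.82426128]
top [  229   173   283   211 16723] [385.33151946 323.73132811]
top [   0  273   31   63 1640] [ 13.95914634 304.35426829]
scene [ 146    0   69  103 2676] [174.66180867  54.52914798]
scene [ 369  159   52   28 1097] [394.82497721 171.99635369]
scene [ 177  174  128   86 3788] [246.5689018  217.27613516]
scene [ 334  299  154   85 4783] [416.59251516 354.04118754]
scene [ 455  308   57   76 2127] [493.00329102 357.92759756]
```

View pics/t1.png

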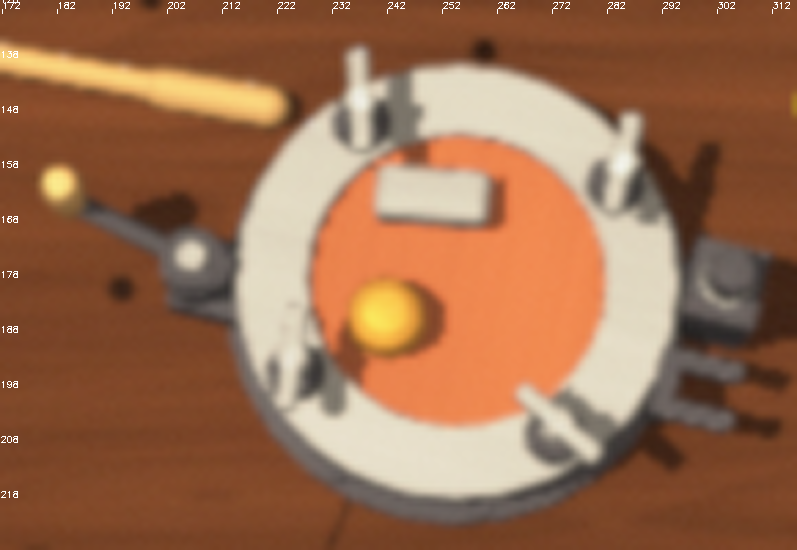

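View pics/s1.png

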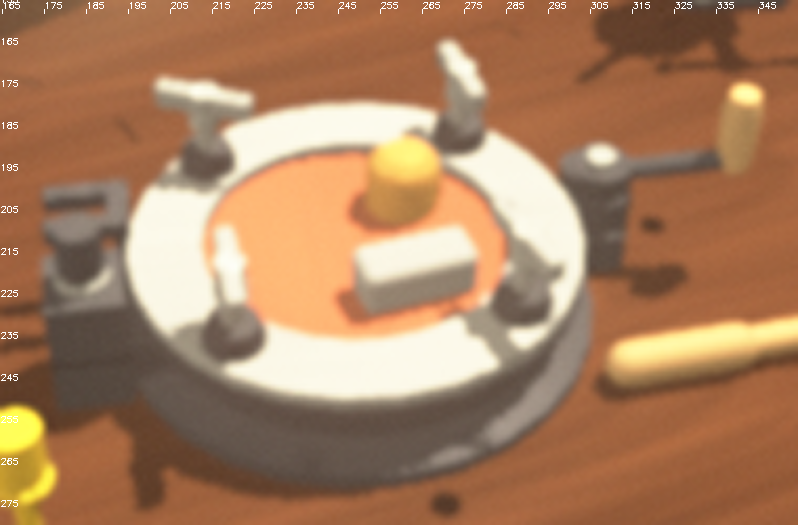

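```bash
python3 - <<'E'
from h import *
t,s=pickle.load(open("cap0.pkl","rb"))
T=lambda U,V:(172+(U+.5)/5.5-.5,128+(V+.5)/5.5-.5)
S=lambda U,V:(165+(U+.5)/4.2-.5,155+(V+.5)/4.2-.5)
c=ray(t,(254.75,178.7),.062); print("centre",c)
# boss centres z~.072
for n,p in dict(b1=(362,122),b2=(616,184),b3=(553,437),b4=(297,373)).items():
    w=ray(t,T(*p),.07)-c; print(n,np.hypot(*w[:2]),np.degrees(np.arctan2(w[1],w[0])))
for n,p in dict(b1=(523,300),b2=(234,332),b3=(208,157),b4=(460,133)).items():
    w=ray(s,S(*p),.07)-c; print("s",n,np.hypot(*w[:2]),np.degrees(np.arctan2(w[1],w[0])))
for n,p,z in [("pivot",(190,256),.1),("grip",(58,183),.129),("bore",(722,275),.118),("notchA",(707,365),.078),("notchB",(697,415),.078)]:
    w=ray(t,T(*p),z); print(n,w,np.hypot(*(w-c)[:2]),np.degrees(np.arctan2(*(w-c)[1::-1])))
for n,p,z in [("pivot",(601,155),.1),("grip",(746,93),.129),("pin",(77,226),.118)]:
    w=ray(s,S(*p),z); print("s",n,w,np.hypot(*(w-c)[:2]))
# stake, dolly
print("stake",ray(t,T(387,316),.08),ray(s,S(402,165),.080)); print("dolly t",[ray(t,T(*p),.082) for p in [(377,163),(490,173),(488,226),(374,216)]])
print([ray(s,S(*p),.082) for p in [(357,262),(462,226),(478,258),(370,287)]])
E
```

```text
centre [0.57591058 0.01396546 0.062     ]
b1 0.11857866473917782 29.89775657850313
b2 0.11783028816260986 -59.536162779712704
b3 0.11724207081555471 -150.4566750326503
b4 0.11748438871054506 120.1776270770451
s b1 0.11789143490255766 28.945588667040752
s b2 0.11899711818823668 -60.28977245867939
s b3 0.11870390383472977 -149.21389944330159
s b4 0.11603260483921236 119.96808825918298
pivot [0.58612683 0.18002157 0.1       ] 0.16637007846941645 86.47943495278346
grip [0.62654035 0.25835942 0.129     ] 0.2495832164914922 78.29590407705011
bore [ 0.56526304 -0.14727252  0.118     ] 0.16158915387635192 -93.7781075906737
notchA [ 0.51665436 -0.14053505  0.078     ] 0.16547418544242046 -110.98352338829281
notchB [ 0.48516523 -0.13326079  0.078     ] 0.17294590617852798 -121.64829339691828
s pivot [0.61128436 0.16259995 0.1       ] 0.1527858557610636
s grip [0.62565358 0.25599244 0.129     ] 0.24708586886082973
s pin [ 0.56679485 -0.15470687  0.118     ] 0.16891846865636106
stake [0.55040143 0.05859766 0.08      ] [0.54574444 0.05801457 0.08      ]
dolly t [array([0.64851284, 0.06365952, 0.082     ]), array([ 0.64095092, -0.00747829,  0.082     ]), array([ 0.60669554, -0.00556376,  0.082     ]), array([0.61421596, 0.06594814, 0.082     ])]
[array([ 0.62165451, -0.00778856,  0.082     ]), array([0.61775219, 0.06304298, 0.082     ]), array([0.64771961, 0.05784018, 0.082     ]), array([ 0.64453116, -0.01006143,  0.082     ])]
```

Call:
step_arm --deltas '[15, 15, 0, 0, 0, 0.04, 33, 35, 0, 0, 0, 0.08, 33, 35, 0, 0, 0, 0.08, 33, 36, 0, 0, 0, 0.08, 33, 36, 0, 0, 0, 0.08, 33, 36, 0, 0, 0, 0.08, 33, 36, 0, 0, 0, 0.08, 33, 36, 0, 0, 0, 0.08, 33, 36, 0, 0, 0, 0.08, 33, 36, 0, 0, 0, 0.08, 33, 36, 0, 0, 0, 0.08, 33, 36, 0, 0, 0, 0.08, 33, 36, 0, 0, 0, 0.08, 33, 36, 0, 0, 0, 0.08, 20, 20, 0, 0, 0, 0.04, 0, 0, 0, 0, 0, 0]' --hand -0.2

```text
time_s: 3.7
position: [0.6334, 0.0321, 0.1911]
tcp_rot: [0.999, -0.052, -0.0, -0.0]
ft_force: [-0.7, -0.4, 1.0]
finger_gap: 0.0511
```

```bash
cat >> h.py <<'E'
def st(r):
    s=r.state(); Rm=R.from_quat(s["tcp_rot"]).as_matrix()
    print("t%.2f pos %s yaw %.3f tilt %.3f F %s M %s gap %.1f j %s"%(s["time_s"],np.round(s["position"]*1e3,1),np.arctan2(Rm[1,0],Rm[0,0]),np.arccos(-Rm[2,2]),np.round(s["ft_force"],1),np.round(s["torque"],2),s["finger_gap"]*1e3,np.round(s["joint_positions"],2)))
    return s
E
python3 -c "
from h import *;from cell import r
st(r)
t,s=pickle.load(open('cap0.pkl','rb'))
for p in [(530,246),(598,248),(596,363),(527,360)]: print(ray(t,(p[0]/1.5625-.2,p[1]/1.5625-.2),.032))
for p in [(202,328),(214,436),(99,473),(104,345)]: print(ray(s,(p[0]/1.5625-.2,p[1]/1.5625-.2),.032))
"
```

```text
t3.70 pos [633.4  32.1 191.1] yaw -0.104 tilt 0.001 F [-0.7 -0.4  1. ] M [-0.04  0.02  0.01] gap 51.1 j [0.05 0.52 0.41 1.46 0.   1.73]
[ 0.6562409  -0.28882336  0.032     ]
[ 0.64920524 -0.44399039  0.032     ]
[ 0.38599248 -0.42282337  0.032     ]
[ 0.39497306 -0.26968486  0.032     ]
[ 0.40540829 -0.26825631  0.032     ]
[ 0.65395477 -0.29200097  0.032     ]
[ 0.65325594 -0.43833343  0.032     ]
[ 0.38347397 -0.42336975  0.032     ]
```

Call:
step_arm --deltas '[-3, -4, -20, 0, 0, 0, 0, 0, -40, 0, 0, 0, 0, 0, -21, 0, 0, 0, 0, 0, 0, 0, 0, 0]'

```text
time_s: 4.2
position: [0.6271, 0.0252, 0.1093]
tcp_rot: [0.999, -0.054, -0.003, 0.0]
ft_force: [0.7, 0.1, 0.3]
finger_gap: 0.0509
```

```bash
python3 -c "
from h import *;from cell import r
st(r)
s=r.capture('scene'); crop(s,165,130,190,145,4.1,'pics/s2.png'); t=r.capture('top'); crop(t,172,128,145,100,5.5,'pics/t2.png')
"
```

```text
t4.20 pos [627.1  25.2 109.3] yaw -0.108 tilt 0.005 F [0.7 0.1 0.3] M [-0.02 -0.04 -0.03] gap 50.9 j [ 0.04  0.54  0.24  1.27 -0.    1.72]
```

View pics/s2.png

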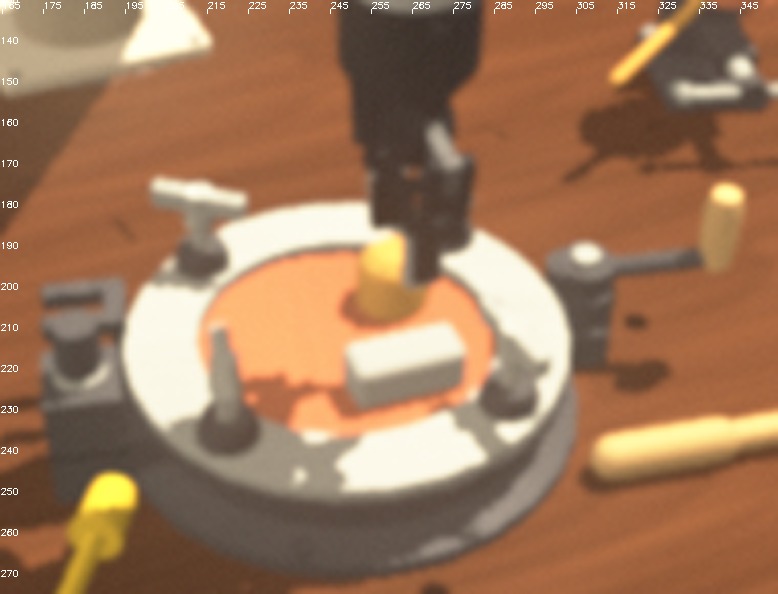

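View pics/t2.png

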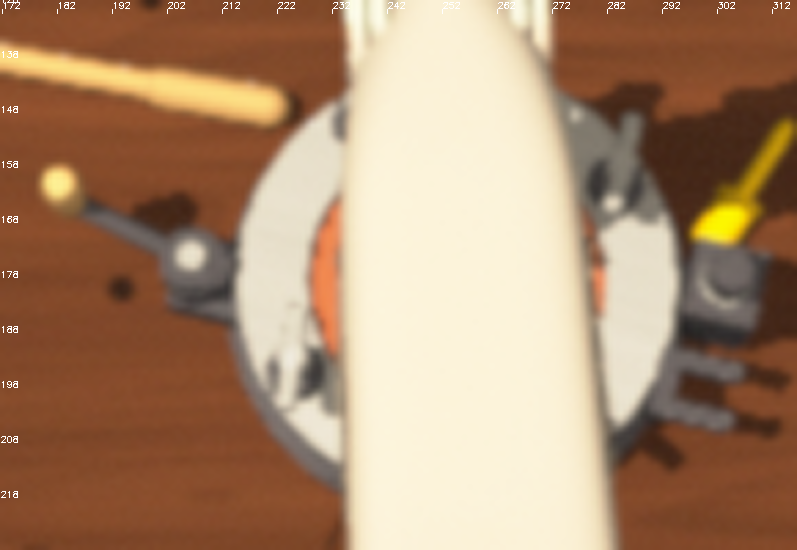

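```bash
python3 -c "
from h import *;from cell import r
s=r.capture('scene');t=r.capture('top')
print(proj(s,[[.627,.025,.109],[.652,.025,.115],[.602,.025,.115],[.630,.0275,.082],[.55,.0585,.096]]))
crop(s,60,90,380,285,2.1,'pics/s3.png');crop(t,150,110,240,150,3.3,'pics/t3.png')
"
```

```text
[[262.89775791 206.11186707]
 [267.63775565 210.20208149]
 [258.46212036 198.38487647]
 [264.11252265 215.11652278]
 [261.31138593 189.87555486]]
```

View pics/s3.png

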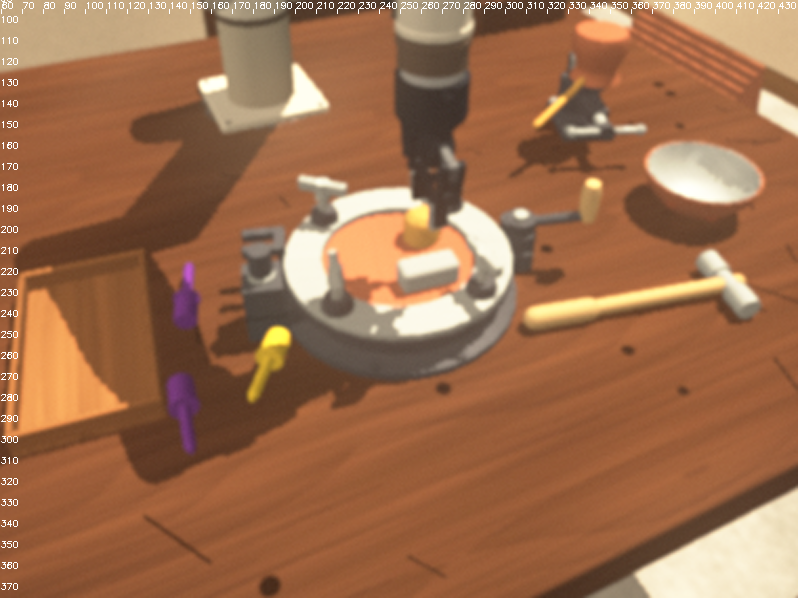

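View pics/t3.png

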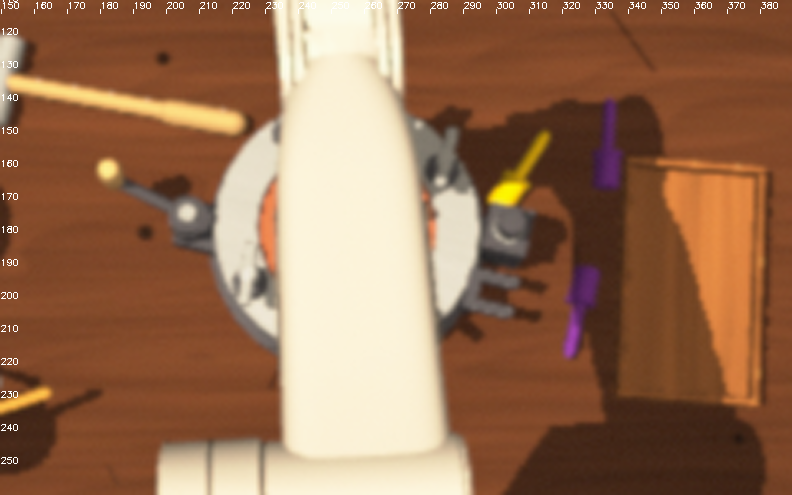

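```bash
python3 -c "
from h import *;from cell import r
s=r.capture('scene')
i=s['img'].astype(float)*2.0; s['img']=np.clip(i,0,255).astype(np.uint8)
crop(s,235,130,60,90,6.6,'pics/s4.png')
"
```

```text
(no output)
```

View pics/s4.png

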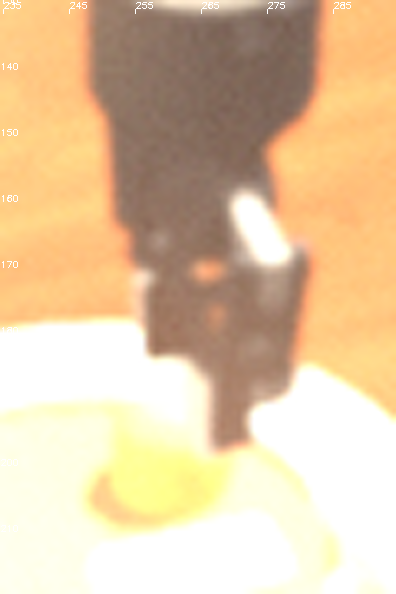

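```bash
python3 -c "
from h import *;from cell import r
t,s=pickle.load(open('cap0.pkl','rb'))
y=-1.227;x=np.array([np.cos(y),np.sin(y),0])
P=np.array([.168,-.470,.1914])
print(proj(s,[P,P+.0427*x+[0,0,.013],P-.0427*x+[0,0,.013],P+[0,0,.073+.019]]))
crop(s,0,30,90,110,5.4,'pics/s5.png')
s=r.capture('scene');P=np.array([.627,.025,.109]); print(proj(s,[P+[0,0,.019+.054],P+[0,0,.019+.054+.1]]))
# visible base plate corners z~0.
print(proj(s,[[0,0,0],[.1,.1,0],[.1,-.1,0]]))
"
```

```text
[[ 27.3406471  133.9244673 ]
 [  8.16167995 134.70196193]
 [ 42.14947954 124.80059884]
 [ 14.3121107  101.96965754]]
[[263.58622653 181.31168807]
 [264.65549413 142.79427897]]
[[184.84898643 136.89223724]
 [218.27898552 143.1966112 ]
 [165.33733377 154.39887637]]
```

View pics/s5.png

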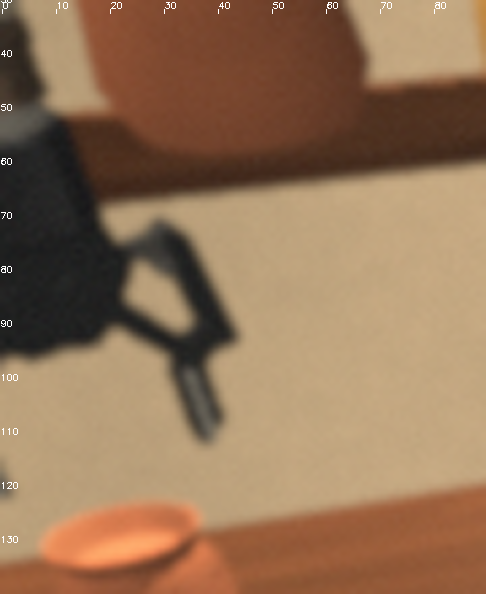

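Call:
step_arm --deltas '[0, 0, -12, 0, 0, 0, 0, 0, -10, 0, 0, 0, 0, 0, 0, 0, 0, 0, 0, 0, 0, 0, 0, 0]'

```text
time_s: 5.0
position: [0.6294, 0.0263, 0.089]
tcp_rot: [0.999, -0.053, -0.0, 0.0]
ft_force: [0.5, -0.8, 0.4]
finger_gap: 0.0516
```

```bash
python3 -c "
from h import *;from cell import r
st(r)
s=r.capture('scene');print(proj(s,[[.652,.025,.095],[.602,.025,.095]]))
i=s['img'].astype(float)*1.5; s['img']=np.clip(i,0,255).astype(np.uint8)
crop(s,205,130,100,110,5.4,'pics/s6.png')
"
```

```text
t5.00 pos [629.4  26.3  89. ] yaw -0.107 tilt 0.000 F [ 0.5 -0.8  0.4] M [-0.05 -0.   -0.  ] gap 51.6 j [ 0.04  0.55  0.2   1.22 -0.    1.72]
[[267.39096681 216.67879126]
 [258.34694692 204.75011603]]
```

View pics/s6.png

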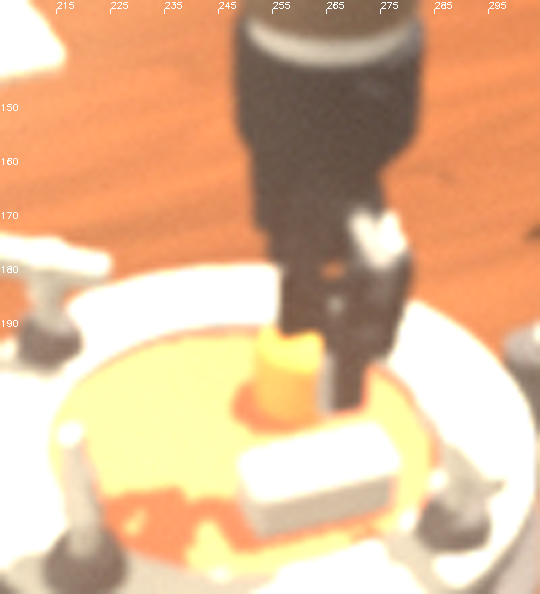

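Call:
step_arm --deltas '[0, 0, -8, 0, 0, 0, 0, 0, -8, 0, 0, 0, 0, 0, -8, 0, 0, 0, 0, 0, 0, 0, 0, 0]'

```text
time_s: 5.55
position: [0.6286, 0.0262, 0.064]
tcp_rot: [0.999, -0.053, -0.001, 0.0]
ft_force: [-0.2, -0.1, 0.1]
finger_gap: 0.0514
```

```bash
python3 -c "
from h import *;from cell import r
st(r)
s=r.capture('scene');print(proj(s,[[.652,.025,.071],[.602,.025,.071]]))
i=s['img'].astype(float)*1.5; s['img']=np.clip(i,0,255).astype(np.uint8)
crop(s,205,130,100,110,5.4,'pics/s7.png')
"
```

```text
t5.55 pos [628.6  26.2  64. ] yaw -0.107 tilt 0.002 F [-0.2 -0.1  0.1] M [-0.03 -0.03  0.04] gap 51.4 j [ 0.04  0.57  0.17  1.17 -0.    1.72]
[[267.10366636 224.21868518]
 [258.21269913 212.16952912]]
```

View pics/s7.png

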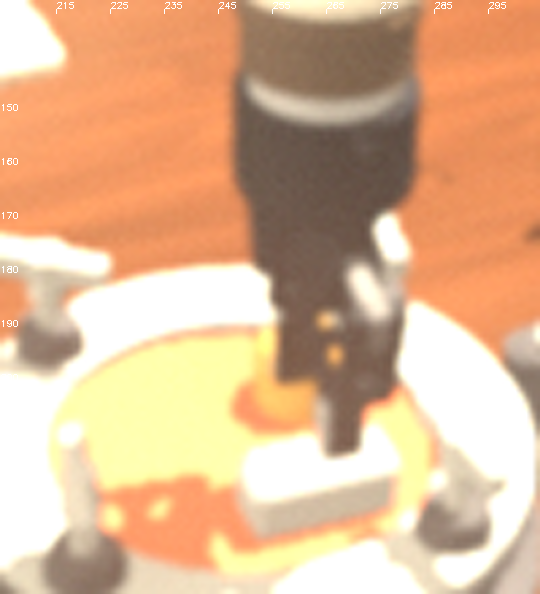

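Call:
step_arm --deltas '[0, 0, -6, 0, 0, 0, 0, 0, -6, 0, 0, 0, 0, 0, -6, 0, 0, 0, 0, 0, 0, 0, 0, 0]'

```text
time_s: 6.1
position: [0.6289, 0.0262, 0.0464]
tcp_rot: [0.999, -0.053, -0.001, 0.0]
ft_force: [-0.4, 0.2, -0.1]
finger_gap: 0.0514
```

```bash
python3 -c "
from h import *;from cell import r
st(r)
s=r.capture('scene')
i=s['img'].astype(float)*1.5; s['img']=np.clip(i,0,255).astype(np.uint8)
crop(s,205,130,100,110,5.4,'pics/s8.png')
"
```

```text
t6.10 pos [628.9  26.2  46.4] yaw -0.107 tilt 0.002 F [-0.4  0.2 -0.1] M [-0.05  0.05  0.  ] gap 51.4 j [0.04 0.59 0.14 1.13 0.   1.72]
```

View pics/s8.png

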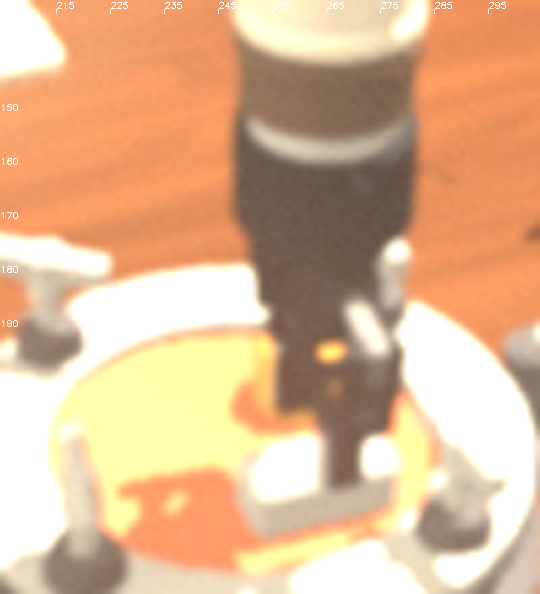

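Call:
step_arm --deltas '[0, 0, -3, 0, 0, 0, 0, 0, -3, 0, 0, 0, 0, 0, 0, 0, 0, 0]'

```text
time_s: 6.52
position: [0.6293, 0.0262, 0.041]
tcp_rot: [0.999, -0.053, -0.0, 0.0]
ft_force: [0.0, -0.5, -0.1]
finger_gap: 0.0512
```

Call:
step_arm --deltas '[0, 0, -3, 0, 0, 0, 0, 0, -3, 0, 0, 0, 0, 0, 0, 0, 0, 0]'

```text
time_s: 6.9
position: [0.6292, 0.0262, 0.0348]
tcp_rot: [0.999, -0.054, -0.0, 0.0]
ft_force: [-0.3, -0.0, -1.0]
finger_gap: 0.0515
```

```bash
python3 -c "
from h import *;from cell import r
st(r)
s=r.capture('scene')
i=s['img'].astype(float)*1.5; s['img']=np.clip(i,0,255).astype(np.uint8)
crop(s,205,130,100,110,5.4,'pics/s9.png')
"
```

```text
t6.90 pos [629.2  26.2  34.8] yaw -0.107 tilt 0.001 F [-0.3 -0.  -1. ] M [-0.08  0.01  0.04] gap 51.5 j [0.04 0.6  0.13 1.1  0.   1.72]
```

View pics/s9.png

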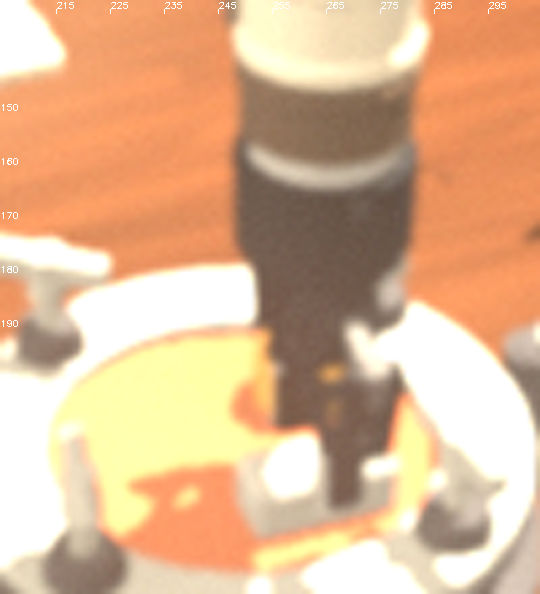

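Call:
step_arm --deltas '[0, 0, -3, 0, 0, 0, 0, 0, -3, 0, 0, 0, 0, 0, -2, 0, 0, 0, 0, 0, 0, 0, 0, 0]'

```text
time_s: 7.45
position: [0.6293, 0.0262, 0.0269]
tcp_rot: [0.999, -0.053, -0.0, 0.0]
ft_force: [-0.3, 0.7, -0.1]
finger_gap: 0.0514
```

Call:
step_arm --deltas '[0, 0, -2, 0, 0, 0, 0, 0, -2, 0, 0, 0, 0, 0, 0, 0, 0, 0]'

```text
time_s: 7.82
position: [0.6293, 0.0263, 0.0231]
tcp_rot: [0.999, -0.053, -0.0, 0.0]
ft_force: [-0.3, -0.9, -0.7]
finger_gap: 0.0512
```

```bash
python3 -c "
from h import *;from cell import r
st(r)
s=r.capture('scene')
i=s['img'].astype(float)*1.5; s['img']=np.clip(i,0,255).astype(np.uint8)
crop(s,205,130,100,110,5.4,'pics/s10.png')
"
```

```text
t7.83 pos [629.3  26.3  23.1] yaw -0.107 tilt 0.000 F [-0.3 -0.9 -0.7] M [-0.05  0.03  0.05] gap 51.2 j [0.04 0.61 0.11 1.08 0.   1.72]
```

View pics/s10.png

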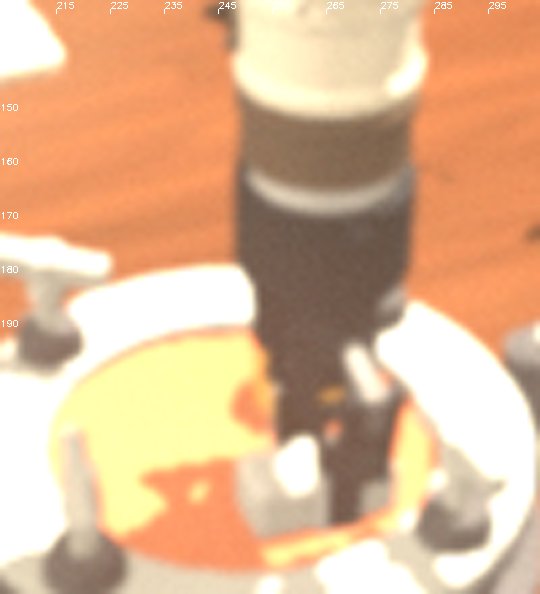

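Call:
step_arm --deltas '[0, 0, 3, 0, 0, 0, 0, 0, 0, 0, 0, 0, 0, 0, 0, 0, 0, 0, 0, 0, 0, 0, 0, 0, 0, 0, 0, 0, 0, 0]' --hand 1

```text
time_s: 8.5
position: [0.6293, 0.0263, 0.0265]
tcp_rot: [0.999, -0.053, -0.0, 0.0]
ft_force: [-3.1, -0.4, 2.5]
finger_gap: 0.0321
```

```bash
python3 -c "
from h import *;from cell import r
st(r)
s=r.capture('scene')
i=s['img'].astype(float)*1.5; s['img']=np.clip(i,0,255).astype(np.uint8)
crop(s,205,130,100,110,5.4,'pics/s11.png')
"
```

```text
t8.50 pos [629.3  26.3  26.5] yaw -0.107 tilt 0.000 F [-3.1 -0.4  2.5] M [-0.01  0.59  0.03] gap 32.1 j [0.04 0.6  0.12 1.08 0.   1.72]
```

View pics/s11.png

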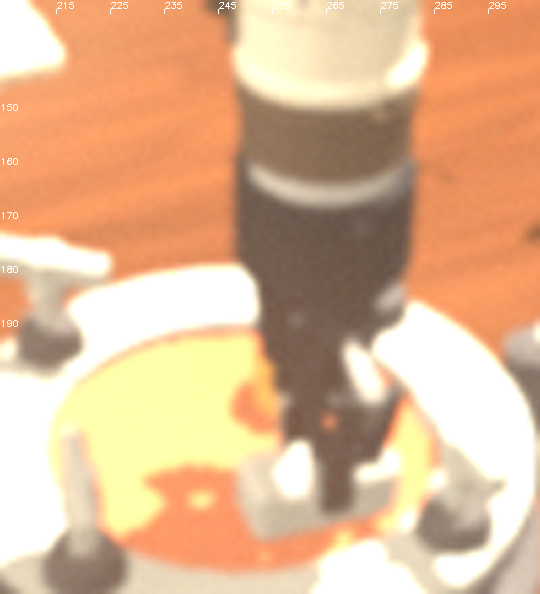

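Call:
step_arm --deltas '[0, 0, 5, 0, 0, 0, 0, 0, 10, 0, 0, 0, 0, 0, 20, 0, 0, 0, 0, 0, 30, 0, 0, 0, 0, 0, 30, 0, 0, 0, -3, -16, 15, 0, 0, 0, -5, -35, 0, 0, 0, 0, -5, -40, 0, 0, 0, 0, -6, -42, 0, 0, 0, 0, -6, -42, 0, 0, 0, 0, -6, -42, 0, 0, 0, 0, -6, -42, 0, 0, 0, 0, -6, -42, 0, 0, 0, 0, -5, -40, 0, 0, 0, 0, -3, -30, 0, 0, 0, 0, -2, -15, 0, 0, 0, 0, 0, 0, 0, 0, 0, 0]'

```text
time_s: 10.68
position: [0.5755, -0.3607, 0.1355]
tcp_rot: [0.999, -0.055, -0.001, -0.0]
ft_force: [0.1, -0.1, -4.5]
finger_gap: 0.0329
```

```bash
python3 -c "
from h import *;from cell import r
st(r)
s=r.capture('scene')
crop(s,40,100,270,200,2.9,'pics/s12.png')
t=r.capture('top');crop(t,150,110,240,150,3.3,'pics/t12.png')
"
```

```text
t10.68 pos [ 575.5 -360.7  135.5] yaw -0.109 tilt 0.001 F [ 0.1 -0.1 -4.5] M [-0.01 -0.   -0.01] gap 32.9 j [-0.56  0.64  0.47  1.4   0.    1.12]
```

View pics/s12.png

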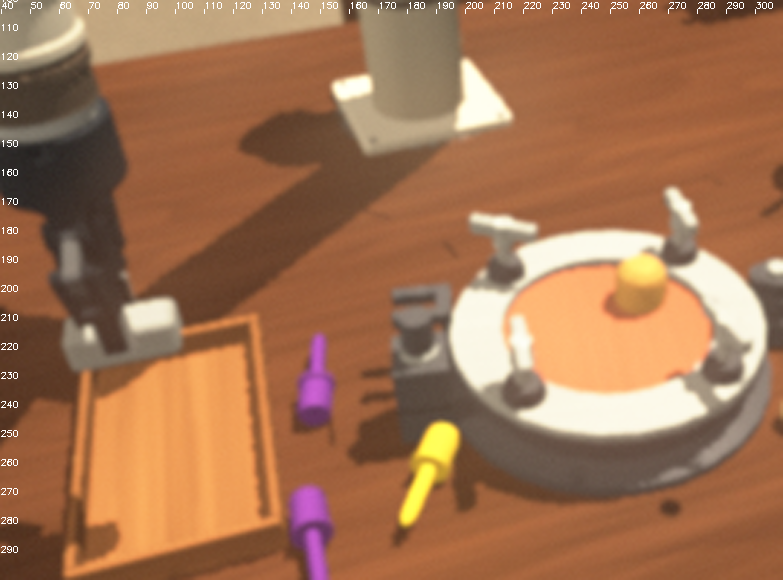

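View pics/t12.png

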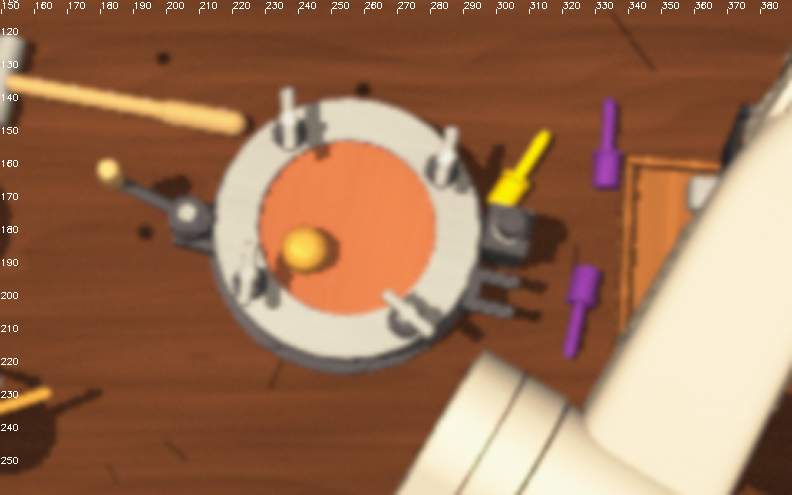

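Call:
step_arm --deltas '[0, 0, -20, 0, 0, 0, 0, 0, -30, 0, 0, 0, 0, 0, -30, 0, 0, 0, 0, 0, -30, 0, 0, 0, 0, 0, -20, 0, 0, 0, 0, 0, -10, 0, 0, 0, 0, 0, -4, 0, 0, 0, 0, 0, -4, 0, 0, 0, 0, 0, 0, 0, 0, 0]'

```text
time_s: 11.9
position: [0.5769, -0.3599, -0.0111]
tcp_rot: [0.999, -0.053, 0.0, 0.0]
ft_force: [0.1, 0.2, -5.8]
finger_gap: 0.0326
```

```bash
python3 -c "
from h import *;from cell import r
st(r)
s=r.capture('scene')
i=s['img'].astype(float)*1.4; s['img']=np.clip(i,0,255).astype(np.uint8)
crop(s,30,140,140,150,4,'pics/s13.png')
"
```

```text
t11.90 pos [ 576.9 -359.9  -11.1] yaw -0.107 tilt 0.001 F [ 0.1  0.2 -5.8] M [-0.01 -0.01 -0.01] gap 32.6 j [-0.56  0.73  0.25  1.09 -0.    1.12]
```

View pics/s13.png

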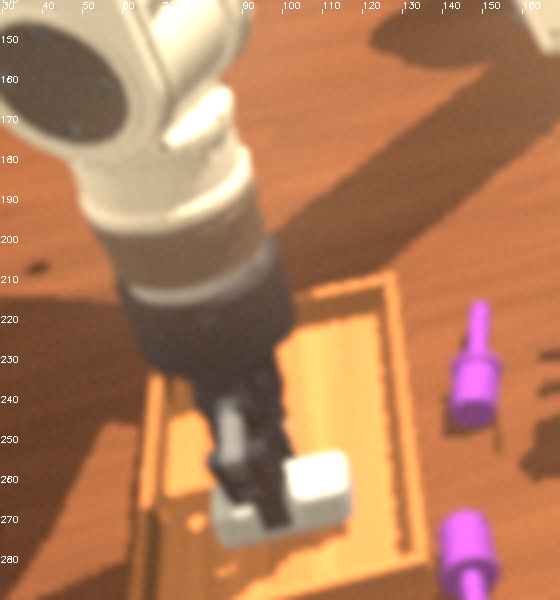

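Call:
step_arm --deltas '[0, 0, -3, 0, 0, 0, 0, 0, -2, 0, 0, 0, 0, 0, 0, 0, 0, 0]'

```text
time_s: 12.32
position: [0.5762, -0.3596, -0.017]
tcp_rot: [0.999, -0.054, -0.0, -0.0]
ft_force: [0.6, -0.5, -4.7]
finger_gap: 0.0324
```

Call:
step_arm --deltas '[0, 0, -2, 0, 0, 0, 0, 0, 0, 0, 0, 0]'

```text
time_s: 12.58
position: [0.5767, -0.3599, -0.0185]
tcp_rot: [0.999, -0.053, 0.0, 0.0]
ft_force: [0.4, -0.8, -4.2]
finger_gap: 0.0324
```

Call:
step_arm --deltas '[0, 0, -1, 0, 0, 0, 0, 0, 0, 0, 0, 0]'

```text
time_s: 12.82
position: [0.5767, -0.3599, -0.0185]
tcp_rot: [0.999, -0.054, 0.0, 0.0]
ft_force: [-2.8, 1.0, 4.4]
finger_gap: 0.0325
```

Call:
step_arm --deltas '[0, 0, -1, 0, 0, 0, 0, 0, 0, 0, 0, 0]'

```text
time_s: 13.08
position: [0.5768, -0.3599, -0.0185]
tcp_rot: [0.999, -0.053, 0.001, 0.0]
ft_force: [-3.5, 3.0, 8.1]
finger_gap: 0.0322
```

Call:
step_arm --deltas '[0, 0, 1, 0, 0, 0, 0, 0, 0, 0, 0, 0, 0, 0, 0, 0, 0, 0]' --hand -0.2

```text
time_s: 13.45
position: [0.5768, -0.3599, -0.0198]
tcp_rot: [0.999, -0.053, 0.0, 0.0]
ft_force: [0.6, -0.2, -0.5]
finger_gap: 0.0511
```

Call:
step_arm --deltas '[0, 0, 10, 0, 0, 0, 0, 0, 30, 0, 0, 0, 0, 0, 40, 0, 0, 0, 0, 0, 40, 0, 0, 0, -1, 15, 28, 0, 0, 0, -3, 38, 0, 0, 0, 0.06, -3, 46, 0, 0, 0, 0.09, -3, 46, 0, 0, 0, 0.09, -3, 46, 0, 0, 0, 0.09, -3, 46, 0, 0, 0, 0.09, -3, 46, 0, 0, 0, 0.09, -3, 46, 0, 0, 0, 0.09, -3, 46, 0, 0, 0, 0.03, -3, 30, 0, 0, 0, 0, 0, 13, 0, 0, 0, 0, 0, 0, 0, 0, 0, 0]' --hand -0.75

```text
time_s: 15.45
position: [0.5489, 0.0585, 0.1287]
tcp_rot: [0.966, 0.259, 0.0, 0.0]
ft_force: [-0.3, 0.6, 0.3]
finger_gap: 0.0746
```

```bash
python3 -c "
from h import *;from cell import r
st(r)
s=r.capture('scene')
crop(s,40,110,290,200,2.75,'pics/s14.png')
"
```

```text
t15.45 pos [548.9  58.5 128.7] yaw 0.524 tilt 0.001 F [-0.3  0.6  0.3] M [-0.03 -0.04 -0.04] gap 74.6 j [ 0.11  0.38  0.03  1.22 -0.    1.15]
```

View pics/s14.png

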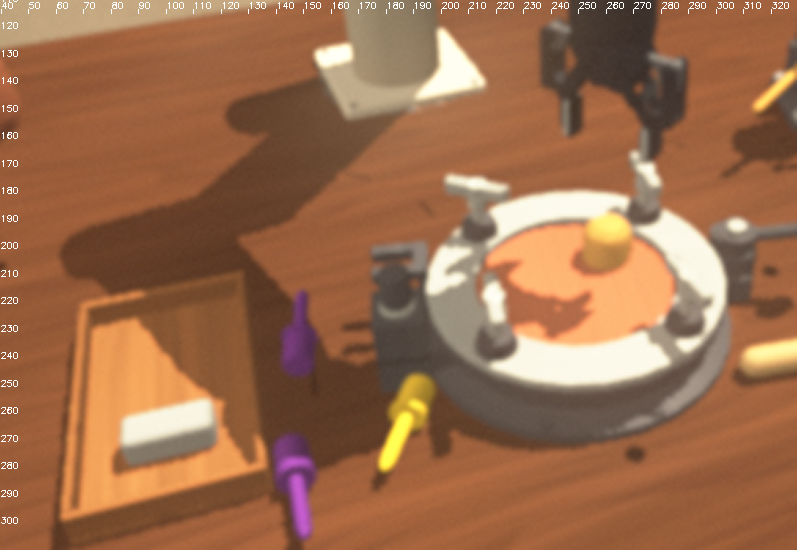

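Call:
step_arm --deltas '[0, 0, -20, 0, 0, 0, 0, 0, -30, 0, 0, 0, 0, 0, -15, 0, 0, 0, 0, 0, 0, 0, 0, 0]'

```text
time_s: 16.0
position: [0.5476, 0.0572, 0.0622]
tcp_rot: [0.966, 0.258, -0.001, -0.0]
ft_force: [-0.1, -0.1, 1.2]
finger_gap: 0.0747
```

```bash
python3 -c "
from h import *;from cell import r
st(r)
s=r.capture('scene')
x=np.array([np.cos(.524),np.sin(.524),0])*.0373
for dz in(.03,.04,.05):print(proj(s,[np.array([.549,.0585,.064+dz])+x,np.array([.549,.0585,.064+dz])-x]).round(1).tolist())
i=s['img'].astype(float)*1.3; s['img']=np.clip(i,0,255).astype(np.uint8)
crop(s,205,130,100,110,5.4,'pics/s15.png')
"
```

```text
t16.00 pos [547.6  57.2  62.2] yaw 0.522 tilt 0.003 F [-0.1 -0.1  1.2] M [ 0.02  0.05 -0.  ] gap 74.7 j [ 0.1   0.43 -0.08  1.07 -0.    1.15]
[[273.1, 195.3], [249.6, 185.5]]
[[273.2, 192.1], [249.6, 182.4]]
[[273.4, 189.0], [249.6, 179.3]]
```

View pics/s15.png

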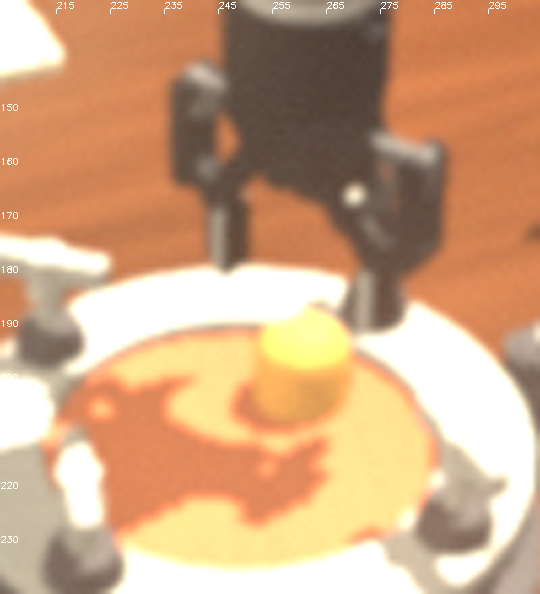

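Call:
step_arm --deltas '[1, 0, -15, 0, 0, 0, 0, 0, -10, 0, 0, 0, 0, 0, -6, 0, 0, 0, 0, 0, -3, 0, 0, 0, 0, 0, 0, 0, 0, 0]'

```text
time_s: 16.68
position: [0.5494, 0.0583, 0.0291]
tcp_rot: [0.966, 0.259, -0.0, -0.0]
ft_force: [0.8, 0.7, -0.2]
finger_gap: 0.0749
```

Call:
step_arm --deltas '[0, 0, 0, 0, 0, 0, 0, 0, 0, 0, 0, 0, 0, 0, 0, 0, 0, 0, 0, 0, 0, 0, 0, 0]' --hand 1

```text
time_s: 17.18
position: [0.55, 0.0583, 0.0303]
tcp_rot: [0.966, 0.259, 0.001, 0.0]
ft_force: [-0.9, 0.8, 5.9]
finger_gap: 0.0449
```

```bash
python3 -c "
from h import *;from cell import r
st(r)
s=r.capture('scene')
i=s['img'].astype(float)*1.3; s['img']=np.clip(i,0,255).astype(np.uint8)
crop(s,205,130,100,110,5.4,'pics/s16.png')
"
```

```text
t17.18 pos [550.   58.3  30.3] yaw 0.523 tilt 0.001 F [-0.9  0.8  5.9] M [-0.1   0.34  0.04] gap 44.9 j [ 0.11  0.46 -0.12  0.99 -0.    1.15]
```

View pics/s16.png

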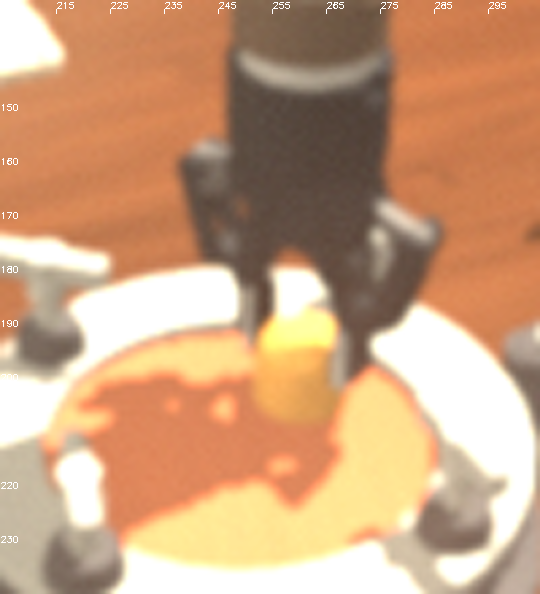

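Call:
step_arm --deltas '[0, 0, 0, 0, 0, 0, 0, 0, 0, 0, 0, 0, 0, 0, -5, 0, 0, 0, 0, 0, -4, 0, 0, 0, 0, 0, 0, 0, 0, 0]' --hand -0.4

```text
time_s: 17.85
position: [0.5489, 0.0582, 0.0196]
tcp_rot: [0.966, 0.259, -0.001, -0.0]
ft_force: [-0.1, 0.4, 0.0]
finger_gap: 0.0597
```

```bash
python3 -c "
from h import *;from cell import r
st(r)
s=r.capture('scene')
x=np.array([np.cos(.524),np.sin(.524),0])*.03
for z in(.052,.062,.072):print(proj(s,[np.array([.549,.0585,z])+x,np.array([.549,.0585,z])-x]).round(1).tolist())
i=s['img'].astype(float)*1.3; s['img']=np.clip(i,0,255).astype(np.uint8)
crop(s,205,130,100,110,5.4,'pics/s17.png')
"
```

```text
t17.85 pos [548.9  58.2  19.6] yaw 0.523 tilt 0.001 F [-0.1  0.4  0. ] M [0.03 0.01 0.01] gap 59.7 j [ 0.11  0.48 -0.13  0.97  0.    1.15]
[[270.2, 206.9], [251.8, 198.9]]
[[270.3, 203.9], [251.8, 196.0]]
[[270.4, 200.9], [251.8, 193.0]]
```

View pics/s17.png

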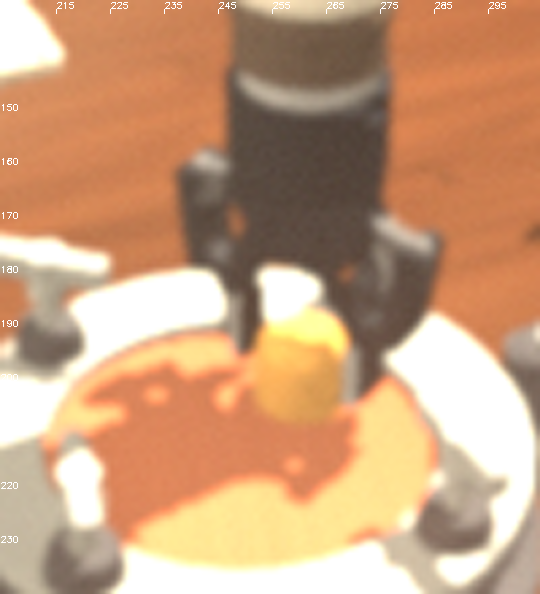

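Call:
step_arm --deltas '[0, 0, -2, 0, 0, 0, 0, 0, 0, 0, 0, 0, 0, 0, 0, 0, 0, 0, 0, 0, 0, 0, 0, 0, 0, 0, 0, 0, 0, 0]' --hand 1

```text
time_s: 18.52
position: [0.55, 0.0584, 0.0194]
tcp_rot: [0.966, 0.259, 0.001, 0.0]
ft_force: [-1.7, 0.1, 5.5]
finger_gap: 0.0458
```

Call:
step_arm --deltas '[0, 0, 5, 0, 0, 0, 0, 0, 10, 0, 0, 0, 0, 0, 20, 0, 0, 0, 0, 0, 30, 0, 0, 0, 0, 0, 30, 0, 0, 0, -3, -16, 15, 0, 0, 0, -7, -35, 0, 0, 0, 0, -9, -44, 0, 0, 0, 0, -9, -45, 0, 0, 0, 0, -9, -45, 0, 0, 0, 0, -9, -45, 0, 0, 0, 0, -9, -45, 0, 0, 0, 0, -9, -45, 0, 0, 0, 0, -9, -45, 0, 0, 0, 0, -7, -35, 0, 0, 0, 0, -4, -10, 0, 0, 0, 0, 0, 0, 0, 0, 0, 0]'

```text
time_s: 20.65
position: [0.4642, -0.3521, 0.1276]
tcp_rot: [0.966, 0.258, -0.001, -0.001]
ft_force: [0.0, 1.0, -4.7]
finger_gap: 0.0459
```

Call:
step_arm --deltas '[0, 0, -20, 0, 0, 0, 0, 0, -30, 0, 0, 0, 0, 0, -30, 0, 0, 0, 0, 0, -30, 0, 0, 0, 0, 0, -20, 0, 0, 0, 0, 0, -10, 0, 0, 0, 0, 0, -4, 0, 0, 0, 0, 0, -3, 0, 0, 0, 0, 0, 0, 0, 0, 0]'

```text
time_s: 21.78
position: [0.466, -0.352, -0.0181]
tcp_rot: [0.966, 0.259, 0.0, 0.0]
ft_force: [0.4, 0.2, -3.5]
finger_gap: 0.0457
```

```bash
python3 -c "
from h import *;from cell import r
st(r)
s=r.capture('scene')
i=s['img'].astype(float)*1.4; s['img']=np.clip(i,0,255).astype(np.uint8)
crop(s,30,140,140,150,4,'pics/s18.png')
"
```

```text
t21.77 pos [ 466.  -352.   -18.1] yaw 0.523 tilt 0.001 F [ 0.4  0.2 -3.5] M [ 0.02  0.   -0.05] gap 45.7 j [-0.65  0.57 -0.08  0.92  0.    0.4 ]
```

View pics/s18.png

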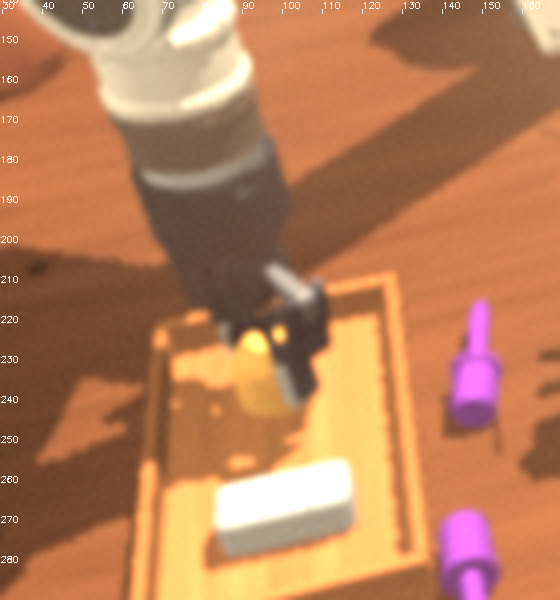

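Call:
step_arm --deltas '[0, 0, -3, 0, 0, 0, 0, 0, -2, 0, 0, 0, 0, 0, 0, 0, 0, 0]'

```text
time_s: 22.2
position: [0.4653, -0.3516, -0.0239]
tcp_rot: [0.966, 0.258, -0.0, -0.0]
ft_force: [0.5, 0.5, -3.5]
finger_gap: 0.0458
```

Call:
step_arm --deltas '[0, 0, -2, 0, 0, 0, 0, 0, 0, 0, 0, 0]'

```text
time_s: 22.45
position: [0.4657, -0.3519, -0.0255]
tcp_rot: [0.966, 0.258, 0.0, 0.0]
ft_force: [0.1, 0.2, -3.1]
finger_gap: 0.0463
```

Call:
step_arm --deltas '[0, 0, -1, 0, 0, 0, 0, 0, 0, 0, 0, 0]'

```text
time_s: 22.7
position: [0.4657, -0.3519, -0.0256]
tcp_rot: [0.966, 0.259, 0.0, 0.0]
ft_force: [-2.2, 2.0, 5.0]
finger_gap: 0.0458
```

Call:
step_arm --deltas '[0, 0, 1, 0, 0, 0, 0, 0, 0, 0, 0, 0, 0, 0, 0, 0, 0, 0, 0, 0, 20, 0, 0, 0, 0, 0, 40, 0, 0, 0, 0, 0, 50, 0, 0, 0, 0, 0, 50, 0, 0, 0]' --hand -0.45

```text
time_s: 23.58
position: [0.4654, -0.3516, 0.1355]
tcp_rot: [0.966, 0.259, -0.0, -0.0]
ft_force: [0.3, 0.1, 0.4]
finger_gap: 0.0622
```

```bash
cat >> h.py <<'E'
def tri(c1,p1,c2,p2):
    A=[];b=[]
    for c,p in((c1,p1),(c2,p2)):
        d=R.from_quat(c["attitude"]).as_matrix()@np.linalg.inv(c["intrinsics"])@np.array([p[0],p[1],1.]);d/=np.linalg.norm(d)
        M=np.eye(3)-np.outer(d,d);A.append(M);b.append(M@c["eye"])
    x=np.linalg.lstsq(np.vstack(A),np.hstack(b),rcond=None)[0]; return x
E
python3 - <<'E'
from h import *;from cell import r
st(r)
t,s=pickle.load(open('cap0.pkl','rb'))
T=lambda U,V:(172+(U+.5)/5.5-.5,128+(V+.5)/5.5-.5)
S=lambda U,V:(165+(U+.5)/4.2-.5,155+(V+.5)/4.2-.5)
C=np.array([.576,.014]);a=np.radians(-15.1);Rf=np.array([[np.cos(a),-np.sin(a)],[np.sin(a),np.cos(a)]])
def f(n,x): print(n,x.round(4),"fix",(Rf.T@(x[:2]-C)).round(4))
f("pivot",tri(t,T(190,256),s,S(601,155)))
f("griptop",tri(t,T(58,183),s,S(746,93)))
f("pintop",tri(t,T(724,270),s,S(77,218)))
f("bar2end hi?",tri(t,T(630,115),s,S(226,230)))
c=r.capture('scene');crop(c,40,110,330,190,2.4,'pics/s19.png')
c=r.capture('top');crop(c,172,128,180,110,4.4,'pics/t19.png')
E
```

```text
t23.57 pos [ 465.4 -351.6  135.5] yaw 0.523 tilt 0.000 F [0.3 0.1 0.4] M [-0.05 -0.04  0.02] gap 62.2 j [-0.65  0.43  0.13  1.27  0.    0.4 ]
pivot [0.5897 0.1802 0.0803] fix [-0.03    0.1641]
griptop [0.6259 0.2574 0.1289] fix [-0.0153  0.2479]
pintop [ 0.5667 -0.151   0.1227] fix [ 0.034  -0.1617]
bar2end hi? [ 0.6547 -0.0933  0.1602] fix [ 0.1039 -0.0831]
```

View pics/s19.png

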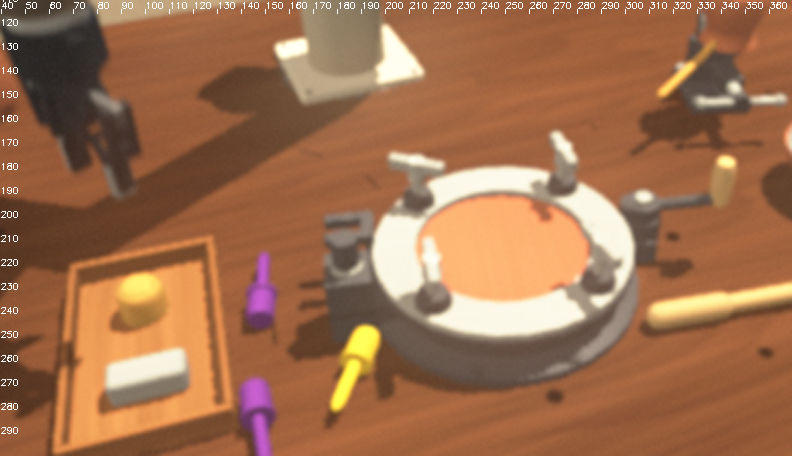

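View pics/t19.png

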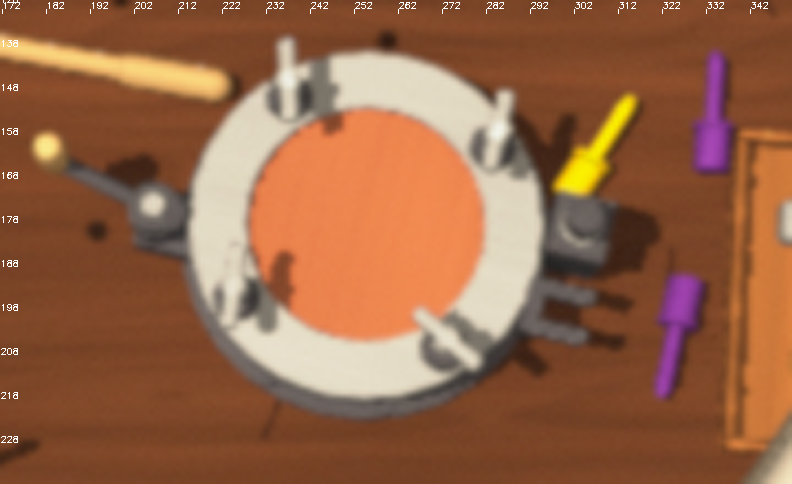

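Call:
step_arm --deltas '[4, 15, 0, 0, 0, 0.05, 9, 34, 0, 0, 0, 0.13, 10, 39, 0, 0, 0, 0.14, 10, 39, 0, 0, 0, 0.14, 10, 39, 0, 0, 0, 0.14, 10, 39, 0, 0, 0, 0.14, 10, 39, 0, 0, 0, 0.14, 10, 39, 0, 0, 0, 0.14, 10, 39, 0, 0, 0, 0.14, 10, 39, 0, 0, 0, 0.14, 10, 39, 0, 0, 0, 0.14, 10, 39, 0, 0, 0, 0.14, 10, 39, 0, 0, 0, 0.14, 10, 39, 0, 0, 0, 0.14, 10, 39, 0, 0, 0, 0.14, 10, 34, 0, 0, 0, 0.14, 8, 18, 0, 0, 0, 0.03, 0, 0, 0, 0, 0, 0]'

```text
time_s: 25.92
position: [0.6246, 0.2581, 0.1312]
tcp_rot: [0.221, 0.975, -0.001, -0.002]
ft_force: [-1.3, -1.0, -0.1]
finger_gap: 0.0617
```

```bash
python3 - <<'E'
from h import *;from cell import r
q=st(r)
c=r.capture('scene')
print(proj(c,[[.626,.257,.129],[.626,.257,.177]]))
c['img']=np.clip(c['img'].astype(float)*1.4,0,255).astype(np.uint8)
crop(c,270,90,110,120,5,'pics/s20.png')
E
```

```text
t25.93 pos [624.6 258.1 131.2] yaw 2.697 tilt 0.005 F [-1.3 -1.  -0.1] M [0.01 0.04 0.04] gap 61.7 j [ 0.39  0.63  0.45  1.39  0.   -0.73]
[[342.63451383 176.74021169]
 [345.53348949 161.04929205]]
```

View pics/s20.png

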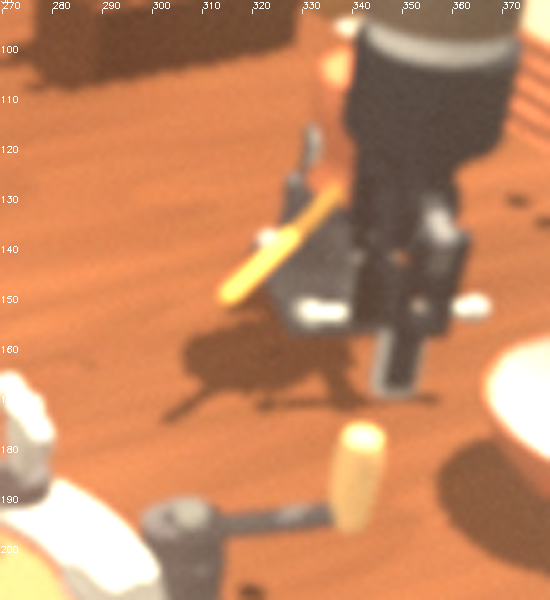

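Call:
step_arm --deltas '[0, 0, -20, 0, 0, 0, 0, 0, -25, 0, 0, 0, 0, 0, -20, 0, 0, 0, 0, 0, -10, 0, 0, 0, 0, 0, -5, 0, 0, 0, 0, 0, 0, 0, 0, 0]'

```text
time_s: 26.72
position: [0.6266, 0.256, 0.0545]
tcp_rot: [0.223, 0.975, 0.0, 0.0]
ft_force: [0.5, 0.6, 0.4]
finger_gap: 0.0618
```

Call:
step_arm --deltas '[0, 0, 0, 0, 0, 0, 0, 0, 0, 0, 0, 0, 0, 0, 0, 0, 0, 0]' --hand 0.33

```text
time_s: 27.1
position: [0.6268, 0.2564, 0.0548]
tcp_rot: [0.222, 0.975, 0.0, 0.0]
ft_force: [-0.3, -0.2, -1.3]
finger_gap: 0.0287
```

```bash
python3 - <<'E'
from h import *;from cell import r
q=st(r)
c=r.capture('scene')
c['img']=np.clip(c['img'].astype(float)*1.4,0,255).astype(np.uint8)
crop(c,270,90,110,120,5,'pics/s21.png')
E
```

```text
t27.10 pos [626.8 256.4  54.8] yaw 2.693 tilt 0.001 F [-0.3 -0.2 -1.3] M [-0.04  0.02  0.04] gap 28.7 j [ 0.39  0.67  0.32  1.22 -0.   -0.73]
```

View pics/s21.png

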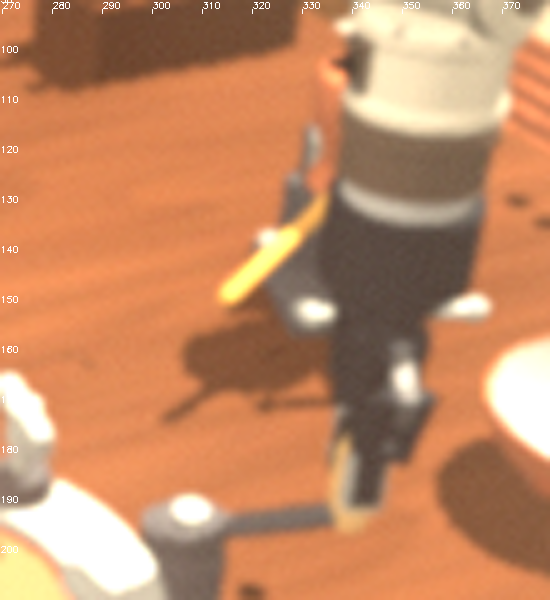

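```bash
python3 -c "
import numpy as np
a=np.radians(64.4-np.arange(0,81,8)); p=85*np.c_[np.cos(a),np.sin(a)]
print(np.diff(p,axis=0).round(1).tolist())"
```

```text
[[10.3, -5.9], [9.4, -7.2], [8.3, -8.5], [7.0, -9.5], [5.6, -10.4], [4.1, -11.1], [2.5, -11.6], [0.9, -11.8], [-0.7, -11.8], [-2.4, -11.6]]
```

Call:
step_arm --deltas '[5, -3, 0, 0, 0, -0.07, 5, -3, 0, 0, 0, -0.07, 5, -3.5, 0, 0, 0, -0.07, 4.5, -3.5, 0, 0, 0, -0.07, 4, -4, 0, 0, 0, -0.07, 4, -4.5, 0, 0, 0, -0.07, 3.5, -4.5, 0, 0, 0, -0.07, 3.5, -5, 0, 0, 0, -0.07, 0, 0, 0, 0, 0, 0]'

```text
time_s: 28.28
position: [0.6609, 0.2259, 0.0545]
tcp_rot: [0.483, 0.876, 0.0, -0.0]
ft_force: [-1.8, 2.4, 0.4]
finger_gap: 0.0287
```

```bash
python3 - <<'E'
from h import *;from cell import r
q=st(r)
c=r.capture('scene')
c['img']=np.clip(c['img'].astype(float)*1.4,0,255).astype(np.uint8)
crop(c,270,90,110,120,5,'pics/s22.png')
E
```

```text
t28.27 pos [660.9 225.9  54.5] yaw 2.134 tilt 0.001 F [-1.8  2.4  0.4] M [ 0.4   0.25 -0.02] gap 28.7 j [ 0.33  0.72  0.4   1.25  0.   -0.23]
```

View pics/s22.png

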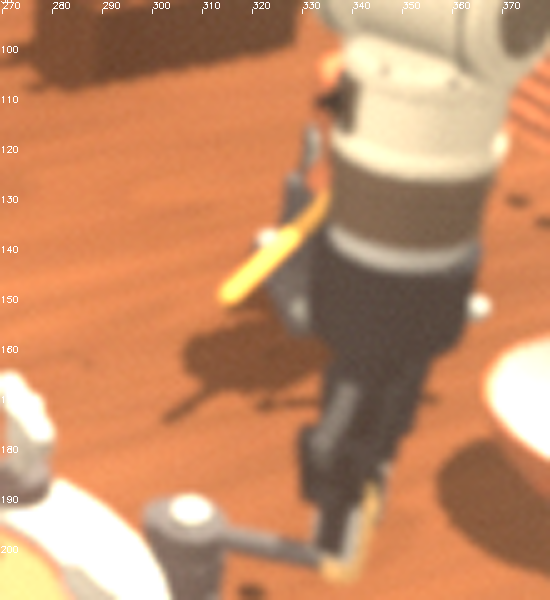

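Call:
step_arm --deltas '[3, -5, 0, 0, 0, -0.07, 2.5, -5.5, 0, 0, 0, -0.07, 2.5, -5.5, 0, 0, 0, -0.07, 2, -5.5, 0, 0, 0, -0.07, 1.5, -5.5, 0, 0, 0, -0.07, 1, -6, 0, 0, 0, -0.07, 0.5, -6, 0, 0, 0, -0.07, 0.5, -6, 0, 0, 0, -0.07, 0, -6, 0, 0, 0, -0.07, -0.5, -6, 0, 0, 0, -0.07, 0, 0, 0, 0, 0, 0]'

```text
time_s: 29.7
position: [0.6739, 0.1685, 0.0545]
tcp_rot: [0.754, 0.657, 0.0, -0.0]
ft_force: [-0.1, 1.3, 0.8]
finger_gap: 0.0282
```

Call:
step_arm --deltas '[-1, -3, 0, 0, 0, -0.035, -1, -3, 0, 0, 0, -0.035, 0, 0, 0, 0, 0, 0]'

```text
time_s: 30.08
position: [0.6728, 0.162, 0.0545]
tcp_rot: [0.777, 0.63, 0.001, 0.001]
ft_force: [2.2, 2.3, 0.6]
finger_gap: 0.0288
```

Call:
step_arm --deltas '[-1, -3, 0, 0, 0, -0.035, 0, 0, 0, 0, 0, 0]'

```text
time_s: 30.32
position: [0.6715, 0.1588, 0.0545]
tcp_rot: [0.788, 0.616, 0.0, 0.0]
ft_force: [2.4, 2.3, 1.1]
finger_gap: 0.0283
```

Call:
step_arm --deltas '[-0.5, -2, 0, 0, 0, -0.02, 0, 0, 0, 0, 0, 0]'

```text
time_s: 30.58
position: [0.6707, 0.157, 0.0545]
tcp_rot: [0.794, 0.608, 0.0, 0.0]
ft_force: [2.4, 2.5, -0.2]
finger_gap: 0.0286
```

Call:
step_arm --deltas '[-0.5, -2, 0, 0, 0, -0.02, 0, 0, 0, 0, 0, 0]'

```text
time_s: 30.82
position: [0.6703, 0.1565, 0.0545]
tcp_rot: [0.8, 0.6, 0.001, -0.001]
ft_force: [3.3, 4.5, -0.7]
finger_gap: 0.0287
```

Call:
step_arm --deltas '[-0.5, -2, 0, 0, 0, -0.02, 0, 0, 0, 0, 0, 0]'

```text
time_s: 31.08
position: [0.6701, 0.1566, 0.0545]
tcp_rot: [0.805, 0.593, 0.002, -0.002]
ft_force: [5.0, 9.5, -0.7]
finger_gap: 0.0285
```

Call:
step_arm --deltas '[1, 4, 0, 0, 0, 0, 0, 0, 0, 0, 0, 0, 0, 0, 0, 0, 0, 0]' --hand -0.2

```text
time_s: 31.45
position: [0.6698, 0.1564, 0.0539]
tcp_rot: [0.806, 0.592, -0.001, -0.0]
ft_force: [-0.2, -0.4, 0.6]
finger_gap: 0.0508
```

Call:
step_arm --deltas '[0, 0, 15, 0, 0, 0, 0, 0, 30, 0, 0, 0, 0, 0, 40, 0, 0, 0, 0, 0, 15, 0, 0, 0]'

```text
time_s: 31.95
position: [0.6723, 0.1574, 0.1588]
tcp_rot: [0.806, 0.592, 0.003, 0.001]
ft_force: [0.6, 0.3, 0.8]
finger_gap: 0.051
```

```bash
cat > bars.py <<'E'
from h import *
C=np.array([.576,.014]);YAW=np.radians(-15.1)
def centre(i):
    a=YAW+np.radians([45,-45,-135,135][i]); return np.r_[C+.118*np.array([np.cos(a),np.sin(a)]),.113]
def box(i,ang,z0=.105,z1=.121):
    c=centre(i);u=np.array([np.cos(ang),np.sin(ang)]);v=np.array([-u[1],u[0]]);L=[]
    pts=[c[:2]+a*.032*u+b*.006*v for a,b in((1,1),(1,-1),(-1,-1),(-1,1),(1,1))]
    return [np.c_[pts,[z]*5] for z in(z0,z1)]
E
python3 - <<'E'
from bars import *
from cell import r
st(r)
c=r.capture('scene');crop(c,165,130,220,150,3.6,'pics/s23.png')
t,s=pickle.load(open('cap0.pkl','rb'))
W=[]
for c in(t,s):
    row=[]
    for i in range(4):
        p=proj(c,centre(i)+[0,0,.0])[0]; u0,v0=int(p[0])-16,int(p[1])-16
        crop(c,u0,v0,32,32,8,'/tmp/x.png'); im=cv2.imread('/tmp/x.png')
        q=((p-[u0,v0]+.5)*8).astype(int); cv2.circle(im,tuple(map(int,q)),2,(0,0,255),-1); row.append(cv2.resize(im,(200,200)))
    W.append(np.hstack(row))
cv2.imwrite('pics/bars0.png',np.vstack(W))
E
```

```text
t31.95 pos [672.3 157.4 158.8] yaw 1.268 tilt 0.006 F [0.6 0.3 0.8] M [ 0.04 -0.   -0.  ] gap 51.0 j [ 0.23  0.65  0.55  1.46 -0.    0.53]
```

View pics/s23.png

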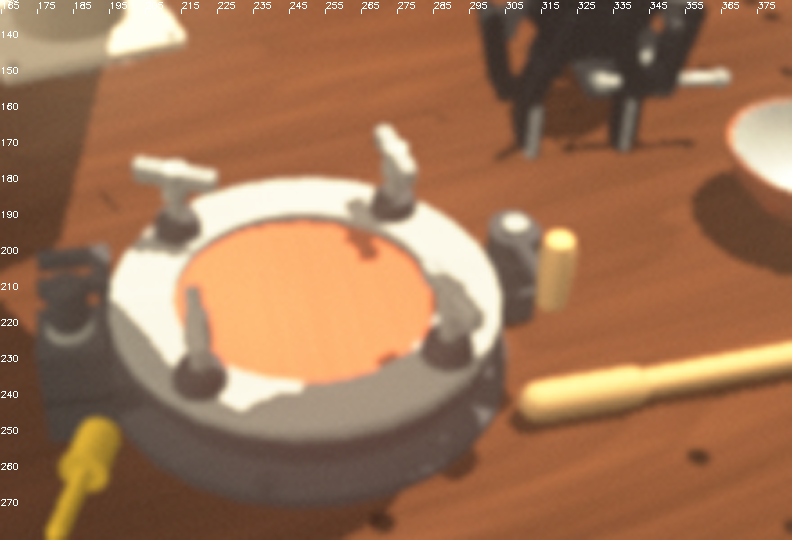

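View pics/bars0.png

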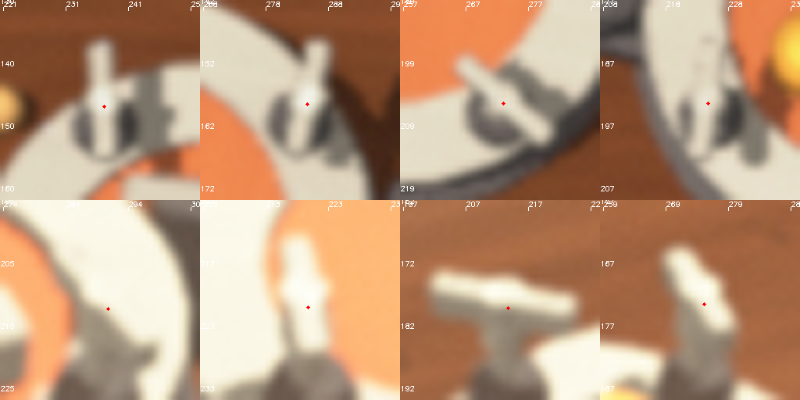

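```bash
python3 - <<'E'
from bars import *
t,s=pickle.load(open('cap0.pkl','rb'))
ends=[((100,42),(106,157)),((118,42),(97,158)),((62,60),(148,139)),((115,32),(103,158))]
ang=[]
for i,(a,b) in enumerate(ends):
    p=proj(t,centre(i))[0]; u0=np.array([int(p[0])-16,int(p[1])-16])
    A,B=[ray(t,u0+np.array(q)/6.25-.5,.121)[:2] for q in(a,b)]
    d=A-B; an=np.arctan2(d[1],d[0]); ang.append(an); print(i+1,centre(i).round(4),"mid",((A+B)/2).round(4),"len",np.hypot(*d).round(4),"ang",np.degrees(an).round(1))
ang=np.array(ang);np.save('ang.npy',ang)
W=[]
for c in(t,s):
    row=[]
    for i in range(4):
        p=proj(c,centre(i))[0]; u0,v0=int(p[0])-16,int(p[1])-16
        crop(c,u0,v0,32,32,8,'/tmp/x.png',[(proj(c,b),(0,0,255)) for b in box(i,ang[i])]); row.append(cv2.resize(cv2.imread('/tmp/x.png'),(200,200)))
    W.append(np.hstack(row))
cv2.imwrite('pics/bars1.png',np.vstack(W))
E
```

```text
1 [0.6783 0.0728 0.113 ] mid [0.68   0.0734] len 0.0649 ang 2.3
2 [ 0.6348 -0.0883  0.113 ] mid [ 0.6352 -0.0878] len 0.0659 ang -11.5
3 [ 0.4737 -0.0448  0.113 ] mid [ 0.4748 -0.0453] len 0.0623 ang 46.0
4 [0.5172 0.1163 0.113 ] mid [0.5204 0.1153] len 0.0688 ang -5.7
```

View pics/bars1.png

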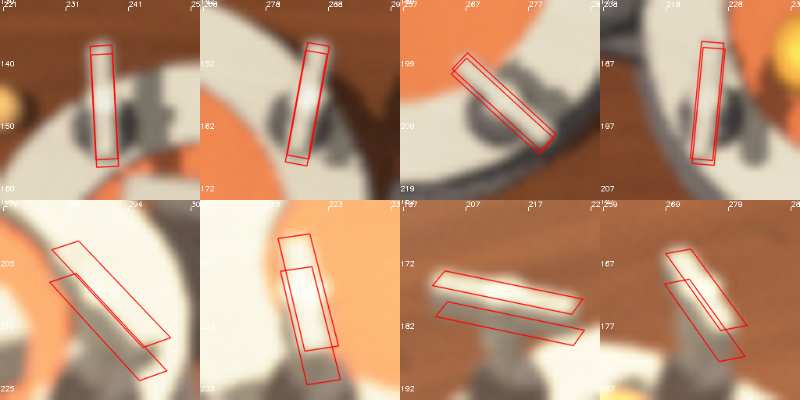

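Call:
step_arm --deltas '[2, -20, 0, 0, 0, 0.08, 2, -35, 0, 0, 0, 0.13, 2, -25, 0, 0, 0, 0.13, 0, -4, 0, 0, 0, 0, 0, 0, -20, 0, 0, 0, 0, 0, -25, 0, 0, 0, 0, 0, 0, 0, 0, 0, 0, 0, 0, 0, 0, 0]'

```text
time_s: 33.0
position: [0.6767, 0.074, 0.1098]
tcp_rot: [0.694, 0.72, 0.0, 0.0]
ft_force: [0.6, 0.4, 0.7]
finger_gap: 0.0513
```

```bash
python3 - <<'E'
from bars import *
from cell import r
st(r)
c=r.capture('scene');p=centre(0)
j=np.array([np.cos(1.61),np.sin(1.61),0])*.0255
print(proj(c,[p+j,p-j]), proj(c,[p*[1,1,0]+[0,0,.15]+j,p*[1,1,0]+[0,0,.15]-j]))
c['img']=np.clip(c['img'].astype(float)*1.4,0,255).astype(np.uint8)
crop(c,245,130,100,110,5.4,'pics/s24.png')
E
```

```text
t33.00 pos [676.7  74.  109.8] yaw 1.608 tilt 0.000 F [0.6 0.4 0.7] M [-0.    0.02  0.03] gap 51.3 j [0.11 0.65 0.42 1.34 0.   0.07]
[[299.95327554 208.85806236]
 [281.50007551 215.14098201]] [[301.27412975 196.47501035]
 [282.35534685 202.63073679]]
```

View pics/s24.png

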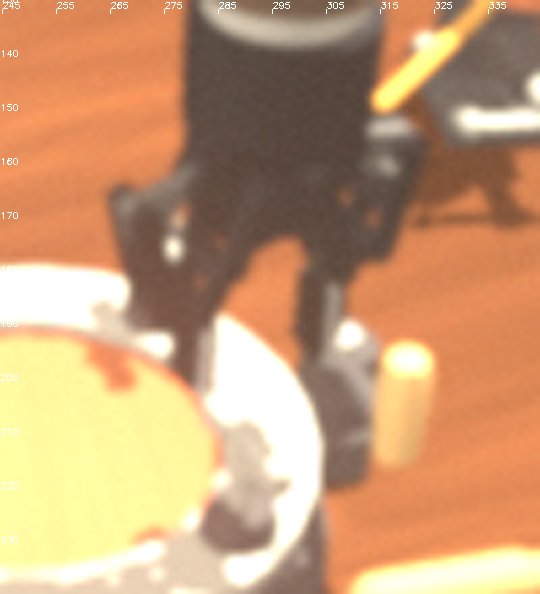

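Call:
step_arm --deltas '[2, -1, -15, 0, 0, 0, 0, 0, -20, 0, 0, 0, 0, 0, -10, 0, 0, 0, 0, 0, -4, 0, 0, 0, 0, 0, 0, 0, 0, 0]'

```text
time_s: 33.67
position: [0.6786, 0.0722, 0.0603]
tcp_rot: [0.694, 0.72, 0.0, 0.0]
ft_force: [0.4, 0.6, -0.3]
finger_gap: 0.0516
```

Call:
step_arm --deltas '[0, 0, 0, 0, 0, 0, 0, 0, 0, 0, 0, 0, 0, 0, 0, 0, 0, 0, 0, 0, 0, 0, 0, 0, 0, 0, 0, 0, 0, 0, 0, 0, 0, 0, 0, 0]' --hand 1

```text
time_s: 34.42
position: [0.679, 0.0722, 0.0612]
tcp_rot: [0.694, 0.72, 0.0, 0.001]
ft_force: [-1.0, -1.1, 6.3]
finger_gap: 0.0105
```

```bash
python3 - <<'E'
from bars import *
from cell import r
st(r)
c=r.capture('scene');p=centre(0)
c['img']=np.clip(c['img'].astype(float)*1.4,0,255).astype(np.uint8)
crop(c,245,130,100,110,5.4,'pics/s25.png')
E
```

```text
t34.42 pos [679.   72.2  61.2] yaw 1.608 tilt 0.001 F [-1.  -1.1  6.3] M [-0.14  0.19  0.16] gap 10.5 j [ 0.11  0.68  0.35  1.24 -0.    0.07]
```

View pics/s25.png

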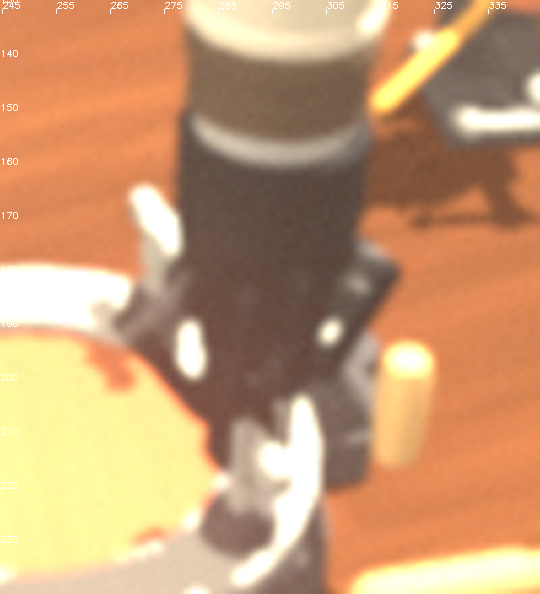

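Call:
step_arm --deltas '[0, 0, 0, 0, 0, -0.15, 0, 0, 0, 0, 0, -0.16, 0, 0, 0, 0, 0, -0.16, 0, 0, 0, 0, 0, -0.16, 0, 0, 0, 0, 0, -0.16, 0, 0, 0, 0, 0, 0]'

```text
time_s: 35.22
position: [0.6788, 0.0717, 0.0612]
tcp_rot: [0.918, 0.397, 0.0, 0.0]
ft_force: [-1.7, -1.7, 6.4]
finger_gap: 0.0109
```

```bash
python3 - <<'E'
from bars import *
from cell import r
st(r)
E
```

```text
t35.23 pos [678.8  71.7  61.2] yaw 0.816 tilt 0.001 F [-1.7 -1.7  6.4] M [-0.35  0.28 -0.16] gap 10.9 j [ 0.11  0.68  0.35  1.24 -0.    0.86]
```

Call:
step_arm --deltas '[0, 0, 0, 0, 0, -0.16, 0, 0, 0, 0, 0, -0.16, 0, 0, 0, 0, 0, -0.16, 0, 0, 0, 0, 0, -0.16, 0, 0, 0, 0, 0, -0.14, 0, 0, 0, 0, 0, 0, 0, 0, 0, 0, 0, 0]'

```text
time_s: 36.1
position: [0.6784, 0.0716, 0.0612]
tcp_rot: [1.0, 0.018, 0.0, 0.0]
ft_force: [-1.8, -1.6, 6.4]
finger_gap: 0.0108
```

```bash
python3 - <<'E'
from bars import *
from cell import r
st(r)
E
```

```text
t36.10 pos [678.4  71.6  61.2] yaw 0.037 tilt 0.001 F [-1.8 -1.6  6.4] M [-0.39  0.5  -0.08] gap 10.8 j [ 0.11  0.68  0.35  1.24 -0.    1.64]
```

Call:
step_arm --deltas '[0, 0, 0, 0, 0, 0, 0, 0, 0, 0, 0, 0, 0, 0, 0, 0, 0, 0, 0, 0, 15, 0, 0, 0, 0, 0, 30, 0, 0, 0, 0, 0, 15, 0, 0, 0, -3, -10, 0, 0, 0, 0.1, -6, -22, 0, 0, 0, 0.17, -7, -26, 0, 0, 0, 0.17, -7, -26, 0, 0, 0, 0.17, -7, -26, 0, 0, 0, 0.17, -6, -22, 0, 0, 0, 0.17, -5, -18, 0, 0, 0, 0.17, -3, -10, 0, 0, 0, 0.17, 0, 0, 0, 0, 0, 0.043, 0, 0, 0, 0, 0, 0]' --hand -0.2

```text
time_s: 38.1
position: [0.6347, -0.088, 0.1208]
tcp_rot: [0.774, 0.633, 0.0, 0.0]
ft_force: [-0.0, -0.5, -0.4]
finger_gap: 0.0512
```

```bash
python3 - <<'E'
from bars import *
from cell import r
st(r)
c=r.capture('scene')
c['img']=np.clip(c['img'].astype(float)*1.3,0,255).astype(np.uint8)
crop(c,180,130,130,110,5.4,'pics/s26.png')
E
```

```text
t38.10 pos [634.7 -88.  120.8] yaw 1.370 tilt 0.001 F [-0.  -0.5 -0.4] M [-0.02 -0.01  0.03] gap 51.2 j [-0.14  0.56  0.29  1.31  0.    0.06]
```

View pics/s26.png

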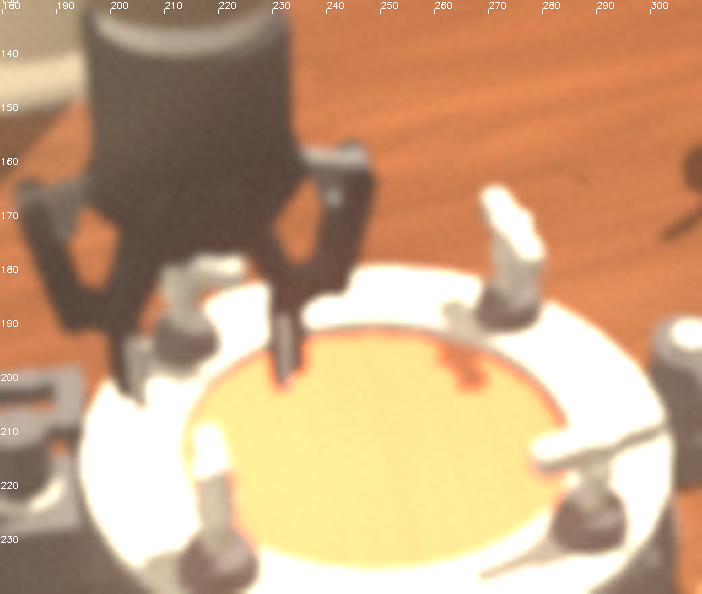

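Call:
step_arm --deltas '[0, 0, -15, 0, 0, 0, 0, 0, -25, 0, 0, 0, 0, 0, -14, 0, 0, 0, 0, 0, -5, 0, 0, 0, 0, 0, 0, 0, 0, 0]'

```text
time_s: 38.78
position: [0.6345, -0.0877, 0.0611]
tcp_rot: [0.774, 0.633, -0.0, -0.0]
ft_force: [1.1, 1.0, 0.3]
finger_gap: 0.0513
```

Call:
step_arm --deltas '[0, 0, 0, 0, 0, 0, 0, 0, 0, 0, 0, 0, 0, 0, 0, 0, 0, 0, 0, 0, 0, 0, 0, 0, 0, 0, 0, 0, 0, 0, 0, 0, 0, 0, 0, 0]' --hand 1

```text
time_s: 39.52
position: [0.635, -0.089, 0.0624]
tcp_rot: [0.774, 0.633, -0.0, 0.001]
ft_force: [-2.6, -4.8, 5.4]
finger_gap: 0.0105
```

```bash
python3 -c "
from h import *;from cell import r
st(r)"
```

```text
t39.52 pos [635.  -89.   62.4] yaw 1.370 tilt 0.003 F [-2.6 -4.8  5.4] M [-1.04  0.35 -0.06] gap 10.5 j [-0.14  0.59  0.2   1.17 -0.    0.06]
```

Call:
step_arm --deltas '[0, -1.5, 0, 0, 0, -0.05, 0, 0, 0, 0, 0, -0.16, 0, 0, 0, 0, 0, -0.16, 0, 0, 0, 0, 0, -0.16, 0, 0, 0, 0, 0, -0.16, 0, 0, 0, 0, 0, 0]'

```text
time_s: 40.28
position: [0.6352, -0.0886, 0.0624]
tcp_rot: [0.943, 0.334, 0.001, -0.0]
ft_force: [-0.4, 0.2, 5.1]
finger_gap: 0.0108
```

Call:
step_arm --deltas '[0, 0, 0, 0, 0, -0.16, 0, 0, 0, 0, 0, -0.16, 0, 0, 0, 0, 0, -0.16, 0, 0, 0, 0, 0, -0.16, 0, 0, 0, 0, 0, -0.16, 0, 0, 0, 0, 0, -0.081, 0, 0, 0, 0, 0, 0, 0, 0, 0, 0, 0, 0]'

```text
time_s: 41.28
position: [0.6358, -0.0885, 0.0624]
tcp_rot: [0.995, -0.099, 0.001, -0.001]
ft_force: [-0.0, 0.3, 5.5]
finger_gap: 0.0106
```

```bash
python3 -c "
from h import *;from cell import r
st(r)"
```

```text
t41.27 pos [635.8 -88.5  62.4] yaw -0.199 tilt 0.003 F [-0.   0.3  5.5] M [-0.16  0.03 -0.11] gap 10.6 j [-0.14  0.59  0.2   1.17  0.    1.63]
```

Call:
step_arm --deltas '[0, 0, 0, 0, 0, 0, 0, 0, 0, 0, 0, 0, 0, 0, 0, 0, 0, 0, 0, 0, 15, 0, 0, 0, 0, 0, 30, 0, 0, 0, 0, 0, 15, 0, 0, 0.1, -5, 2, 0, 0, 0, 0.17, -12, 3, 0, 0, 0, 0.17, -16, 4, 0, 0, 0, 0.17, -16, 4, 0, 0, 0, 0.17, -16, 4, 0, 0, 0, 0.17, -16, 4, 0, 0, 0, 0.17, -16, 4, 0, 0, 0, 0.17, -16, 4, 0, 0, 0, 0.17, -16, 4, 0, 0, 0, 0.17, -14, 4, 0, 0, 0, 0.17, -10, 3, 0, 0, 0, 0.17, -8.5, 3, 0, 0, 0, 0.17]' --hand -0.2

```text
time_s: 43.52
position: [0.4731, -0.0462, 0.1226]
tcp_rot: [0.563, 0.826, 0.0, 0.001]
ft_force: [0.4, -0.6, -0.4]
finger_gap: 0.0514
```

Call:
step_arm --deltas '[0, 0, 0, 0, 0, 0.17, 0, 0, 0, 0, 0, 0.17, 0, 0, 0, 0, 0, 0.093, 0, 0, 0, 0, 0, 0]'

```text
time_s: 44.02
position: [0.4736, -0.0463, 0.1224]
tcp_rot: [0.375, 0.927, 0.0, 0.001]
ft_force: [0.8, 0.5, 0.5]
finger_gap: 0.0511
```

```bash
python3 - <<'E'
from bars import *
from cell import r
st(r)
c=r.capture('scene')
c['img']=np.clip(c['img'].astype(float)*1.3,0,255).astype(np.uint8)
crop(c,180,130,130,110,5.4,'pics/s27.png')
E
```

```text
t44.02 pos [473.6 -46.3 122.4] yaw 2.372 tilt 0.002 F [0.8 0.5 0.5] M [-0.02 -0.06 -0.02] gap 51.1 j [-0.1   0.24 -0.19  1.14  0.   -0.9 ]
```

View pics/s27.png

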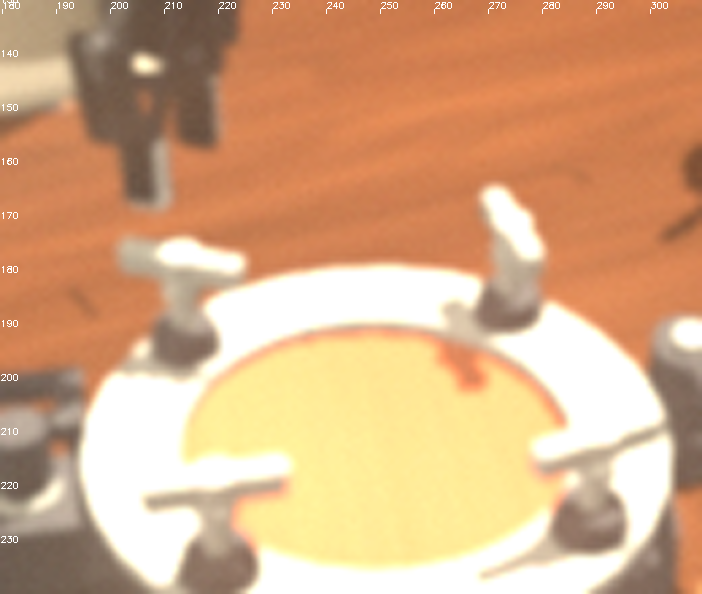

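Bar 2 has turned a quarter. Now down onto bar 3.

Call:
step_arm --deltas '[0.5, 0.5, -15, 0, 0, 0, 0, 0, -25, 0, 0, 0, 0, 0, -14, 0, 0, 0, 0, 0, -7, 0, 0, 0, 0, 0, 0, 0, 0, 0]'

```text
time_s: 44.7
position: [0.4735, -0.0457, 0.0602]
tcp_rot: [0.375, 0.927, -0.0, -0.0]
ft_force: [1.2, 2.0, -0.1]
finger_gap: 0.0513
```

Call:
step_arm --deltas '[0, 0, 0, 0, 0, 0, 0, 0, 0, 0, 0, 0, 0, 0, 0, 0, 0, 0, 0, 0, 0, 0, 0, 0, 0, 0, 0, 0, 0, 0, 0, 0, 0, 0, 0, 0]' --hand 1

```text
time_s: 45.45
position: [0.4745, -0.0461, 0.0611]
tcp_rot: [0.375, 0.927, 0.0, 0.001]
ft_force: [0.4, -1.7, 5.0]
finger_gap: 0.0105
```

```bash
python3 -c "
from h import *;from cell import r
st(r)"
```

```text
t45.45 pos [474.5 -46.1  61.1] yaw 2.373 tilt 0.002 F [ 0.4 -1.7  5. ] M [-0.35 -0.11  0.08] gap 10.5 j [-0.1   0.3  -0.28  0.99 -0.   -0.9 ]
```

Call:
step_arm --deltas '[0.5, 0, 0, 0, 0, -0.05, 0, 0, 0, 0, 0, -0.16, 0, 0, 0, 0, 0, -0.16, 0, 0, 0, 0, 0, -0.16, 0, 0, 0, 0, 0, -0.16, 0, 0, 0, 0, 0, 0]'

```text
time_s: 46.2
position: [0.4745, -0.0463, 0.0611]
tcp_rot: [0.667, 0.745, 0.0, 0.001]
ft_force: [-1.6, -2.4, 6.4]
finger_gap: 0.0108
```

Call:
step_arm --deltas '[0, 0, 0, 0, 0, -0.16, 0, 0, 0, 0, 0, -0.16, 0, 0, 0, 0, 0, -0.16, 0, 0, 0, 0, 0, -0.16, 0, 0, 0, 0, 0, -0.16, 0, 0, 0, 0, 0, -0.081, 0, 0, 0, 0, 0, 0, 0, 0, 0, 0, 0, 0]'

```text
time_s: 47.2
position: [0.4745, -0.0465, 0.0611]
tcp_rot: [0.921, 0.39, 0.0, 0.001]
ft_force: [-0.8, -1.9, 5.5]
finger_gap: 0.0104
```

```bash
python3 -c "
from h import *;from cell import r
st(r)"
```

```text
t47.20 pos [474.5 -46.5  61.1] yaw 0.801 tilt 0.002 F [-0.8 -1.9  5.5] M [-0.53  0.23 -0.14] gap 10.4 j [-0.1   0.3  -0.28  0.99 -0.    0.67]
```

Call:
step_arm --deltas '[0, 0, 0, 0, 0, 0, 0, 0, 0, 0, 0, 0, 0, 0, 0, 0, 0, 0, 0, 0, 15, 0, 0, 0, 0, 0, 30, 0, 0, 0, 0, 0, 15, 0, 0, 0, 3, 10, 0, 0, 0, 0.07, 6, 24, 0, 0, 0, 0.1, 7, 28, 0, 0, 0, 0.1, 7, 28, 0, 0, 0, 0.1, 7, 28, 0, 0, 0, 0.1, 7, 24, 0, 0, 0, 0.1, 5, 15, 0, 0, 0, 0.1, 2, 5, 0, 0, 0, 0, 0, 0, 0, 0, 0, 0]' --hand -0.2

```text
time_s: 49.08
position: [0.5178, 0.1162, 0.12]
tcp_rot: [0.741, 0.671, -0.0, -0.0]
ft_force: [0.4, 0.1, 0.1]
finger_gap: 0.0513
```

```bash
python3 - <<'E'
from bars import *
from cell import r
st(r)
c=r.capture('scene')
c['img']=np.clip(c['img'].astype(float)*1.3,0,255).astype(np.uint8)
crop(c,180,130,130,110,5.4,'pics/s28.png')
E
```

```text
t49.08 pos [517.8 116.2 120. ] yaw 1.471 tilt 0.001 F [0.4 0.1 0.1] M [ 0.03 -0.03 -0.01] gap 51.3 j [ 0.22  0.34 -0.05  1.18 -0.    0.32]
```

View pics/s28.png

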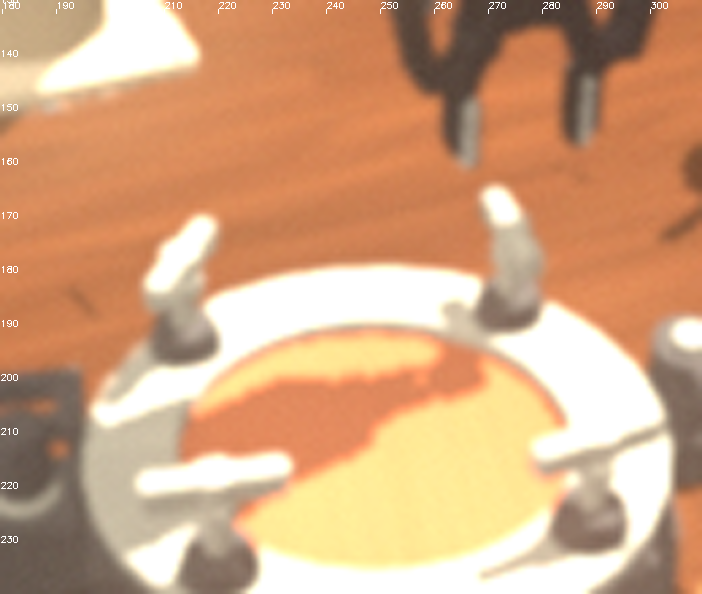

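Call:
step_arm --deltas '[0.5, -0.5, -15, 0, 0, 0, 0, 0, -25, 0, 0, 0, 0, 0, -14, 0, 0, 0, 0, 0, -5, 0, 0, 0, 0, 0, 0, 0, 0, 0]'

```text
time_s: 49.75
position: [0.5185, 0.1156, 0.0612]
tcp_rot: [0.741, 0.671, -0.0, -0.0]
ft_force: [0.3, 0.2, 0.6]
finger_gap: 0.0509
```

Call:
step_arm --deltas '[0, 0, 0, 0, 0, 0, 0, 0, 0, 0, 0, 0, 0, 0, 0, 0, 0, 0, 0, 0, 0, 0, 0, 0, 0, 0, 0, 0, 0, 0, 0, 0, 0, 0, 0, 0]' --hand 1

```text
time_s: 50.5
position: [0.5191, 0.1148, 0.0622]
tcp_rot: [0.741, 0.671, 0.0, 0.001]
ft_force: [0.3, -4.7, 5.9]
finger_gap: 0.0106
```

```bash
python3 -c "
from h import *;from cell import r
st(r)"
```

```text
t50.50 pos [519.1 114.8  62.2] yaw 1.471 tilt 0.002 F [ 0.3 -4.7  5.9] M [-0.98  0.11 -0.12] gap 10.6 j [ 0.22  0.39 -0.13  1.04 -0.    0.32]
```

Call:
step_arm --deltas '[0, -1.3, 0, 0, 0, -0.05, 0, 0, 0, 0, 0, -0.16, 0, 0, 0, 0, 0, -0.16, 0, 0, 0, 0, 0, -0.16, 0, 0, 0, 0, 0, -0.16, 0, 0, 0, 0, 0, 0]'

```text
time_s: 51.25
position: [0.5185, 0.1136, 0.0622]
tcp_rot: [0.925, 0.38, -0.0, 0.001]
ft_force: [-2.3, -4.7, 6.2]
finger_gap: 0.0107
```

Call:
step_arm --deltas '[0, 0, 0, 0, 0, -0.16, 0, 0, 0, 0, 0, -0.16, 0, 0, 0, 0, 0, -0.16, 0, 0, 0, 0, 0, -0.16, 0, 0, 0, 0, 0, -0.16, 0, 0, 0, 0, 0, -0.081, 0, 0, 0, 0, 0, 0, 0, 0, 0, 0, 0, 0]'

```text
time_s: 52.25
position: [0.5168, 0.113, 0.0622]
tcp_rot: [0.999, -0.05, -0.001, 0.001]
ft_force: [-5.0, -6.6, 10.8]
finger_gap: 0.0106
```

```bash
python3 -c "
from h import *;from cell import r
st(r)"
```

```text
t52.25 pos [516.8 113.   62.2] yaw -0.100 tilt 0.003 F [-5.  -6.6 10.8] M [-1.21  1.24 -0.13] gap 10.6 j [ 0.22  0.39 -0.14  1.04 -0.    1.89]
```

Call:
step_arm --deltas '[-2, -1, 0, 0, 0, 0, 0, 0, 0, 0, 0, 0, 0, 0, 0, 0, 0, 0, 0, 0, 15, 0, 0, 0, 0, 0, 30, 0, 0, 0, 0, 0, 15, 0, 0, 0.1, 5, -1, 0, 0, 0, 0.17, 12, -3, 0, 0, 0, 0.17, 16, -4, 0, 0, 0, 0.17, 16, -4, 0, 0, 0, 0.17, 16, -4, 0, 0, 0, 0.17, 16, -4, 0, 0, 0, 0.17, 16, -4, 0, 0, 0, 0.17, 16, -4, 0, 0, 0, 0.17, 16, -4, 0, 0, 0, 0.17, 14, -4, 0, 0, 0, 0.17, 10, -3, 0, 0, 0, 0.17, 6, -1, 0, 0, 0, 0.17, 2, 0, 0, 0, 0, 0.17]' --hand -0.2

```text
time_s: 54.62
position: [0.6783, 0.0735, 0.1222]
tcp_rot: [0.446, 0.895, 0.0, 0.0]
ft_force: [0.2, -0.1, -0.1]
finger_gap: 0.0512
```

Call:
step_arm --deltas '[0, 0, 0, 0, 0, 0.17, 0, 0, 0, 0, 0, 0.17, 0, 0, 0, 0, 0, 0.17, 0, 0, 0, 0, 0, 0.17, 0, 0, 0, 0, 0, 0.17, 0, 0, 0, 0, 0, 0.12, 0, 0, 0, 0, 0, 0]'

```text
time_s: 55.5
position: [0.6779, 0.0736, 0.1222]
tcp_rot: [-0.019, 1.0, 0.0, 0.0]
ft_force: [-0.4, 0.5, 0.6]
finger_gap: 0.051
```

```bash
python3 - <<'E'
from bars import *
from cell import r
st(r)
c=r.capture('scene')
c['img']=np.clip(c['img'].astype(float)*1.3,0,255).astype(np.uint8)
crop(c,180,130,130,110,5.4,'pics/s29.png')
E
```

```text
t55.50 pos [677.9  73.6 122.2] yaw -3.103 tilt 0.001 F [-0.4  0.5  0.6] M [-0.03  0.01 -0.02] gap 51.0 j [ 0.11  0.64  0.45  1.37  0.   -1.5 ]
```

View pics/s29.png

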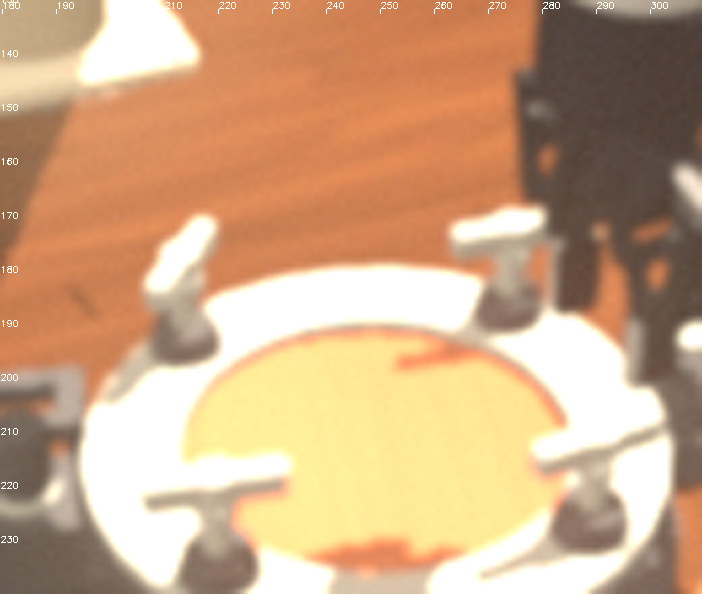

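Call:
step_arm --deltas '[0, -1.5, -15, 0, 0, 0, 0, 0, -25, 0, 0, 0, 0, 0, -14, 0, 0, 0, 0, 0, -7, 0, 0, 0, 0, 0, 0, 0, 0, 0]'

```text
time_s: 56.18
position: [0.6773, 0.0719, 0.0597]
tcp_rot: [-0.02, 1.0, -0.0, -0.0]
ft_force: [-0.2, -0.1, -0.5]
finger_gap: 0.0513
```

Call:
step_arm --deltas '[0, 0, 0, 0, 0, 0, 0, 0, 0, 0, 0, 0, 0, 0, 0, 0, 0, 0, 0, 0, 0, 0, 0, 0, 0, 0, 0, 0, 0, 0, 0, 0, 0, 0, 0, 0]' --hand 1

```text
time_s: 56.92
position: [0.6785, 0.0721, 0.0615]
tcp_rot: [-0.02, 1.0, 0.0, 0.001]
ft_force: [0.9, -0.4, 5.5]
finger_gap: 0.0105
```

```bash
python3 -c "
from h import *;from cell import r
st(r)"
```

```text
t56.92 pos [678.5  72.1  61.5] yaw -3.102 tilt 0.002 F [ 0.9 -0.4  5.5] M [ 0.   -0.11 -0.11] gap 10.5 j [ 0.11  0.68  0.34  1.24 -0.   -1.5 ]
```

Call:
step_arm --deltas '[0, 0, 0, 0, 0, -0.05, 0, 0, 0, 0, 0, -0.16, 0, 0, 0, 0, 0, -0.16, 0, 0, 0, 0, 0, -0.16, 0, 0, 0, 0, 0, -0.16, 0, 0, 0, 0, 0, 0]'

```text
time_s: 57.68
position: [0.6784, 0.0721, 0.0615]
tcp_rot: [0.32, 0.947, 0.0, 0.001]
ft_force: [-0.0, 0.6, 5.5]
finger_gap: 0.0108
```

Call:
step_arm --deltas '[0, 0, 0, 0, 0, -0.16, 0, 0, 0, 0, 0, -0.16, 0, 0, 0, 0, 0, -0.16, 0, 0, 0, 0, 0, -0.16, 0, 0, 0, 0, 0, -0.16, 0, 0, 0, 0, 0, -0.081, 0, 0, 0, 0, 0, 0, 0, 0, 0, 0, 0, 0]'

```text
time_s: 58.68
position: [0.6783, 0.0722, 0.0615]
tcp_rot: [0.693, 0.721, 0.001, 0.001]
ft_force: [0.8, 0.8, 6.0]
finger_gap: 0.0109
```

```bash
python3 -c "
from h import *;from cell import r
st(r)"
```

```text
t58.67 pos [678.3  72.2  61.5] yaw 1.610 tilt 0.002 F [0.8 0.8 6. ] M [ 0.1  -0.06 -0.1 ] gap 10.9 j [0.11 0.68 0.34 1.24 0.   0.07]
```

Call:
step_arm --deltas '[0, 0, 0, 0, 0, 0, 0, 0, 0, 0, 0, 0, 0, 0, 0, 0, 0, 0, 0, 0, 15, 0, 0, 0, 0, 0, 30, 0, 0, 0, 0, 0, 15, 0, 0, 0, -3, -10, 0, 0, 0, 0.1, -6, -22, 0, 0, 0, 0.17, -7, -26, 0, 0, 0, 0.17, -7, -26, 0, 0, 0, 0.17, -7, -26, 0, 0, 0, 0.17, -6, -22, 0, 0, 0, 0.17, -4, -18, 0, 0, 0, 0.17, -3, -11, 0, 0, 0, 0.17, 0, 0, 0, 0, 0, 0.043, 0, 0, 0, 0, 0, 0]' --hand -0.2

```text
time_s: 60.68
position: [0.6346, -0.0893, 0.1207]
tcp_rot: [0.1, 0.995, 0.0, 0.0]
ft_force: [0.2, -0.4, -0.5]
finger_gap: 0.0509
```

Call:
step_arm --deltas '[0, 0, -15, 0, 0, 0, 0, 0, -25, 0, 0, 0, 0, 0, -14, 0, 0, 0, 0, 0, -6, 0, 0, 0, 0, 0, 0, 0, 0, 0]'

```text
time_s: 61.3
position: [0.6344, -0.0889, 0.0599]
tcp_rot: [0.099, 0.995, 0.0, -0.0]
ft_force: [0.3, -0.2, 0.2]
finger_gap: 0.0509
```

Call:
step_arm --deltas '[0, 0, 0, 0, 0, 0, 0, 0, 0, 0, 0, 0, 0, 0, 0, 0, 0, 0, 0, 0, 0, 0, 0, 0, 0, 0, 0, 0, 0, 0, 0, 0, 0, 0, 0, 0]' --hand 1

```text
time_s: 62.05
position: [0.6356, -0.0892, 0.0614]
tcp_rot: [0.099, 0.995, -0.0, 0.001]
ft_force: [2.2, -0.3, 5.1]
finger_gap: 0.0109
```

```bash
python3 - <<'E'
from bars import *
from cell import r
st(r)
c=r.capture('scene')
c['img']=np.clip(c['img'].astype(float)*1.3,0,255).astype(np.uint8)
crop(c,180,130,130,110,5.4,'pics/s30.png')
E
```

```text
t62.05 pos [635.6 -89.2  61.4] yaw 2.943 tilt 0.003 F [ 2.2 -0.3  5.1] M [-0.01 -0.28 -0.15] gap 10.9 j [-0.14  0.6   0.2   1.17  0.   -1.51]
```

View pics/s30.png

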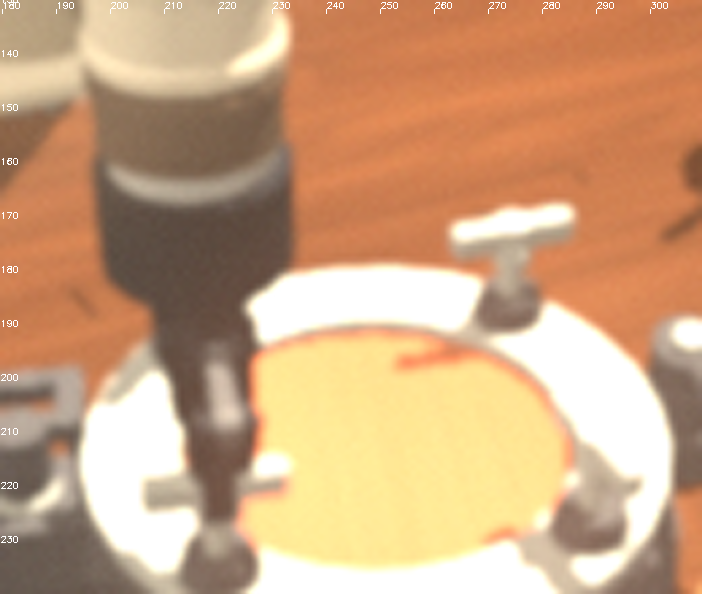

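Call:
step_arm --deltas '[0.5, 0, 0, 0, 0, -0.05, 0, 0, 0, 0, 0, -0.16, 0, 0, 0, 0, 0, -0.16, 0, 0, 0, 0, 0, -0.16, 0, 0, 0, 0, 0, -0.16, 0, 0, 0, 0, 0, 0]'

```text
time_s: 62.85
position: [0.6355, -0.0892, 0.0614]
tcp_rot: [0.43, 0.903, 0.0, 0.001]
ft_force: [-0.4, 0.8, 7.0]
finger_gap: 0.0104
```

Call:
step_arm --deltas '[0, 0, 0, 0, 0, -0.16, 0, 0, 0, 0, 0, -0.16, 0, 0, 0, 0, 0, -0.16, 0, 0, 0, 0, 0, -0.16, 0, 0, 0, 0, 0, -0.16, 0, 0, 0, 0, 0, -0.081, 0, 0, 0, 0, 0, 0, 0, 0, 0, 0, 0, 0]'

```text
time_s: 63.85
position: [0.6355, -0.0891, 0.0614]
tcp_rot: [0.774, 0.633, 0.0, 0.001]
ft_force: [0.4, 0.3, 6.2]
finger_gap: 0.0106
```

```bash
python3 -c "
from h import *;from cell import r
st(r)"
```

```text
t63.85 pos [635.5 -89.1  61.4] yaw 1.372 tilt 0.001 F [0.4 0.3 6.2] M [-0.02  0.01 -0.14] gap 10.6 j [-0.14  0.6   0.2   1.17 -0.    0.06]
```

Call:
step_arm --deltas '[0, 0, 0, 0, 0, 0, 0, 0, 0, 0, 0, 0, 0, 0, 0, 0, 0, 0, 0, 0, 15, 0, 0, 0, 0, 0, 30, 0, 0, 0, 0, 0, 15, 0, 0, 0, -8, 3, 0, 0, 0, -0.071, -20, 5, 0, 0, 0, -0.1, -28, 7, 0, 0, 0, -0.1, -28, 7, 0, 0, 0, -0.1, -28, 7, 0, 0, 0, -0.1, -26, 7, 0, 0, 0, -0.1, -15, 4, 0, 0, 0, 0, -8, 2, 0, 0, 0, 0, 0, 0, 0, 0, 0, 0]' --hand -0.2

```text
time_s: 65.72
position: [0.4741, -0.047, 0.1207]
tcp_rot: [0.921, 0.39, 0.0, 0.0]
ft_force: [0.5, 0.0, 0.3]
finger_gap: 0.0512
```

Call:
step_arm --deltas '[0, 0, -15, 0, 0, 0, 0, 0, -25, 0, 0, 0, 0, 0, -14, 0, 0, 0, 0, 0, -6, 0, 0, 0, 0, 0, 0, 0, 0, 0]'

```text
time_s: 66.35
position: [0.4742, -0.0471, 0.0602]
tcp_rot: [0.921, 0.39, -0.0, -0.0]
ft_force: [0.1, -0.5, 0.0]
finger_gap: 0.0511
```

Call:
step_arm --deltas '[0, 0, 0, 0, 0, 0, 0, 0, 0, 0, 0, 0, 0, 0, 0, 0, 0, 0, 0, 0, 0, 0, 0, 0, 0, 0, 0, 0, 0, 0, 0, 0, 0, 0, 0, 0]' --hand 1

```text
time_s: 67.1
position: [0.4749, -0.0468, 0.0611]
tcp_rot: [0.921, 0.39, 0.001, 0.0]
ft_force: [0.2, 0.9, 5.0]
finger_gap: 0.0107
```

```bash
python3 - <<'E'
from bars import *
from cell import r
st(r)
c=r.capture('scene')
c['img']=np.clip(c['img'].astype(float)*1.3,0,255).astype(np.uint8)
crop(c,180,130,130,110,5.4,'pics/s31.png')
E
```

```text
t67.10 pos [474.9 -46.8  61.1] yaw 0.801 tilt 0.002 F [0.2 0.9 5. ] M [0.33 0.02 0.08] gap 10.7 j [-0.1   0.3  -0.28  0.99  0.    0.67]
```

View pics/s31.png

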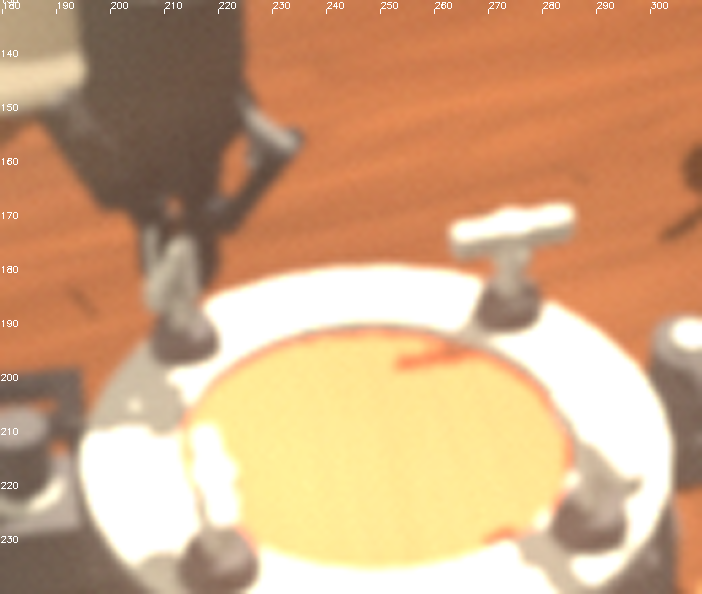

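Call:
step_arm --deltas '[0, 0, 0, 0, 0, -0.05, 0, 0, 0, 0, 0, -0.16, 0, 0, 0, 0, 0, -0.16, 0, 0, 0, 0, 0, -0.16, 0, 0, 0, 0, 0, -0.16, 0, 0, 0, 0, 0, 0]'

```text
time_s: 67.9
position: [0.4744, -0.0471, 0.0611]
tcp_rot: [0.998, 0.055, 0.001, 0.0]
ft_force: [-0.6, 1.1, 7.2]
finger_gap: 0.0107
```

Call:
step_arm --deltas '[0, 0, 0, 0, 0, -0.16, 0, 0, 0, 0, 0, -0.16, 0, 0, 0, 0, 0, -0.16, 0, 0, 0, 0, 0, -0.16, 0, 0, 0, 0, 0, -0.16, 0, 0, 0, 0, 0, -0.081, 0, 0, 0, 0, 0, 0, 0, 0, 0, 0, 0, 0]'

```text
time_s: 68.9
position: [0.4737, -0.0469, 0.0611]
tcp_rot: [0.927, -0.376, -0.0, -0.0]
ft_force: [-2.0, 1.6, 7.9]
finger_gap: 0.0102
```

```bash
python3 -c "
from h import *;from cell import r
st(r)"
```

```text
t68.90 pos [473.7 -46.9  61.1] yaw -0.770 tilt 0.000 F [-2.   1.6  7.9] M [ 0.25  0.56 -0.11] gap 10.2 j [-0.1   0.3  -0.28  0.99  0.    2.24]
```

Call:
step_arm --deltas '[0, 0, 0, 0, 0, 0, 0, 0, 0, 0, 0, 0, 0, 0, 0, 0, 0, 0, 0, 0, 15, 0, 0, 0, 0, 0, 30, 0, 0, 0, 0, 0, 15, 0, 0, 0.072, 2, 8, 0, 0, 0, 0.17, 4, 15, 0, 0, 0, 0.17, 5, 19, 0, 0, 0, 0.17, 5, 19, 0, 0, 0, 0.17, 5, 19, 0, 0, 0, 0.17, 5, 19, 0, 0, 0, 0.17, 5, 19, 0, 0, 0, 0.17, 5, 19, 0, 0, 0, 0.17, 4, 14, 0, 0, 0, 0.17, 3, 10.5, 0, 0, 0, 0.17, 0, 0, 0, 0, 0, 0.17, 0, 0, 0, 0, 0, 0.17]' --hand -0.2

```text
time_s: 71.15
position: [0.5169, 0.1146, 0.1199]
tcp_rot: [0.781, 0.624, -0.0, -0.0]
ft_force: [-1.2, -1.7, 0.4]
finger_gap: 0.0511
```

Call:
step_arm --deltas '[0, 0, 0, 0, 0, 0.17, 0, 0, 0, 0, 0, 0.17, 0, 0, 0, 0, 0, 0.17, 0, 0, 0, 0, 0, 0.17, 0, 0, 0, 0, 0, 0.17, 0, 0, 0, 0, 0, 0.17, 0, 0, 0, 0, 0, 0.17, 0, 0, 0, 0, 0, 0.17, 0, 0, 0, 0, 0, 0.17, 0, 0, 0, 0, 0, 0.17, 0, 0, 0, 0, 0, 0]'

```text
time_s: 72.53
position: [0.5169, 0.1144, 0.12]
tcp_rot: [0.051, 0.999, -0.0, -0.0]
ft_force: [0.2, -0.7, -0.1]
finger_gap: 0.0512
```

```bash
python3 - <<'E'
from bars import *
from cell import r
st(r)
c=r.capture('scene')
c['img']=np.clip(c['img'].astype(float)*1.3,0,255).astype(np.uint8)
crop(c,180,130,130,110,5.4,'pics/s32.png')
E
```

```text
t72.53 pos [516.9 114.4 120. ] yaw 3.040 tilt 0.001 F [ 0.2 -0.7 -0.1] M [-0.07  0.05  0.04] gap 51.2 j [ 0.22  0.34 -0.05  1.18 -0.   -1.25]
```

View pics/s32.png

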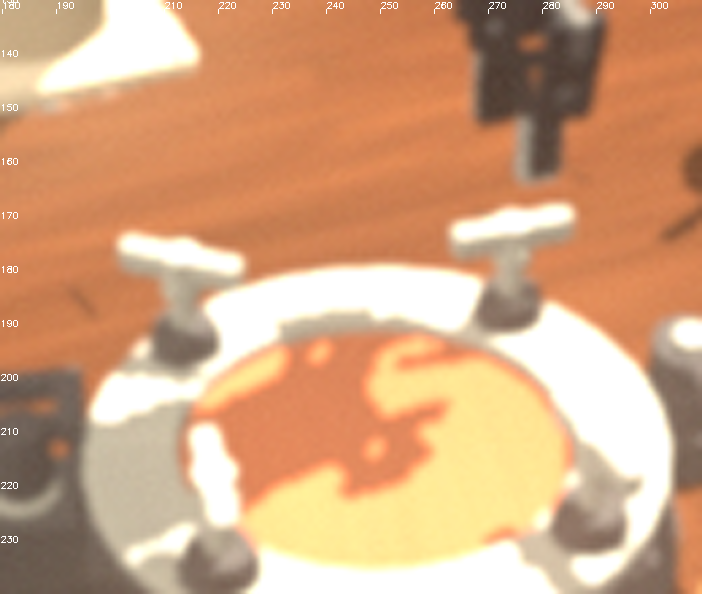

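Call:
step_arm --deltas '[0, 0, -15, 0, 0, 0, 0, 0, -25, 0, 0, 0, 0, 0, -14, 0, 0, 0, 0, 0, -5, 0, 0, 0, 0, 0, 0, 0, 0, 0]'

```text
time_s: 73.2
position: [0.517, 0.1144, 0.0611]
tcp_rot: [0.05, 0.999, -0.0, -0.0]
ft_force: [0.7, 0.1, -0.6]
finger_gap: 0.0512
```

Call:
step_arm --deltas '[0, 0, 0, 0, 0, 0, 0, 0, 0, 0, 0, 0, 0, 0, 0, 0, 0, 0, 0, 0, 0, 0, 0, 0, 0, 0, 0, 0, 0, 0, 0, 0, 0, 0, 0, 0]' --hand 1

```text
time_s: 73.95
position: [0.5171, 0.1146, 0.0622]
tcp_rot: [0.05, 0.999, 0.0, 0.0]
ft_force: [-2.7, -0.1, 5.7]
finger_gap: 0.0107
```

```bash
python3 -c "
from h import *;from cell import r
st(r)"
```

```text
t73.95 pos [517.1 114.6  62.2] yaw 3.042 tilt 0.001 F [-2.7 -0.1  5.7] M [ 0.06  0.55 -0.12] gap 10.7 j [ 0.22  0.39 -0.14  1.04  0.   -1.25]
```

Call:
step_arm --deltas '[-0.5, 0, 0, 0, 0, -0.05, 0, 0, 0, 0, 0, -0.16, 0, 0, 0, 0, 0, -0.16, 0, 0, 0, 0, 0, -0.16, 0, 0, 0, 0, 0, -0.16, 0, 0, 0, 0, 0, 0]'

```text
time_s: 74.7
position: [0.5169, 0.1148, 0.0622]
tcp_rot: [0.385, 0.923, 0.001, 0.0]
ft_force: [-1.7, 0.9, 4.9]
finger_gap: 0.0108
```

Call:
step_arm --deltas '[0, 0, 0, 0, 0, -0.16, 0, 0, 0, 0, 0, -0.16, 0, 0, 0, 0, 0, -0.16, 0, 0, 0, 0, 0, -0.16, 0, 0, 0, 0, 0, -0.16, 0, 0, 0, 0, 0, -0.081, 0, 0, 0, 0, 0, 0, 0, 0, 0, 0, 0, 0]'

```text
time_s: 75.7
position: [0.5168, 0.1151, 0.0622]
tcp_rot: [0.741, 0.671, 0.001, -0.0]
ft_force: [-2.2, 1.6, 6.3]
finger_gap: 0.0107
```

```bash
python3 -c "
from h import *;from cell import r
st(r)"
```

```text
t75.70 pos [516.8 115.1  62.2] yaw 1.471 tilt 0.002 F [-2.2  1.6  6.3] M [ 0.13  0.52 -0.13] gap 10.7 j [ 0.22  0.39 -0.14  1.04  0.    0.32]
```

Call:
step_arm --deltas '[0, 0, 0, 0, 0, 0, 0, 0, 0, 0, 0, 0, 0, 0, 0, 0, 0, 0, 0, 0, 15, 0, 0, 0, 0, 0, 30, 0, 0, 0, 0, 0, 25, 0, 0, 0, 0, 0, 10, 0, 0, 0]' --hand -0.2

```text
time_s: 76.58
position: [0.5179, 0.1147, 0.1439]
tcp_rot: [0.742, 0.671, 0.002, 0.001]
ft_force: [0.1, 0.3, -0.0]
finger_gap: 0.0513
```

```bash
python3 - <<'E'
from bars import *
from cell import r
st(r)
t=r.capture('top');s=r.capture('scene');pickle.dump((t,s),open('cap1.pkl','wb'))
C=np.array([.5763,.0126]);a=np.radians(-14.75);Rf=np.array([[np.cos(a),-np.sin(a)],[np.sin(a),np.cos(a)]])
def W(x,y,z): return np.r_[C+Rf@[x,y],z]
for n,(c,u0,v0) in dict(t=(t,285,155),s=(s,160,185)).items():
    crop(c,u0,v0,50,55,10.5,f'pics/{n}33.png')
crop(s,165,150,200,130,3.9,'pics/s33b.png'); crop(t,172,128,145,100,5.5,'pics/t33b.png')
E
```

```text
t76.58 pos [517.9 114.7 143.9] yaw 1.471 tilt 0.004 F [ 0.1  0.3 -0. ] M [ 0.02 -0.01 -0.02] gap 51.3 j [ 0.22  0.32 -0.01  1.23 -0.    0.32]
```

View pics/t33.png

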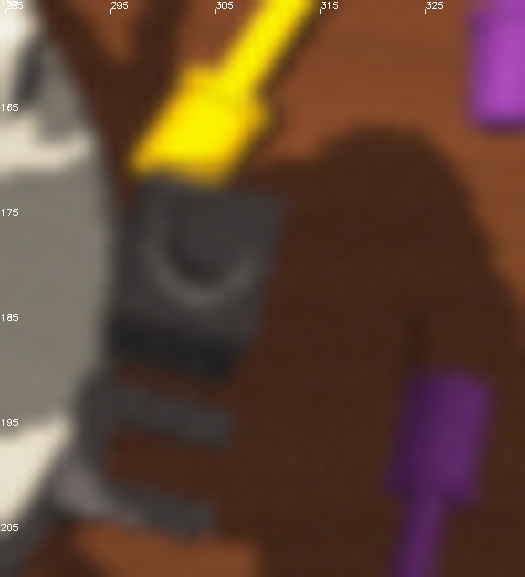

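View pics/s33.png

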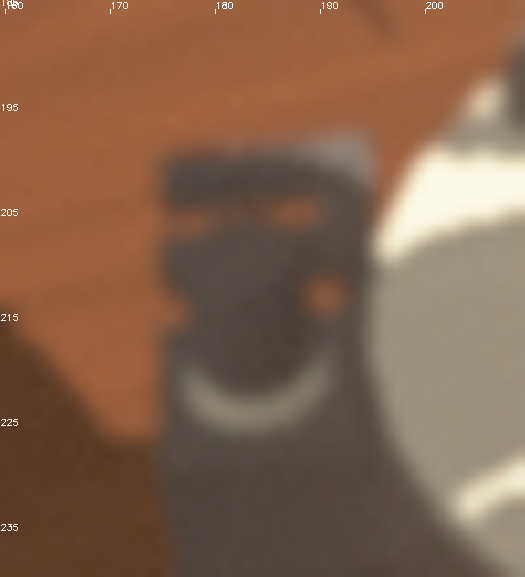

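View pics/s33b.png

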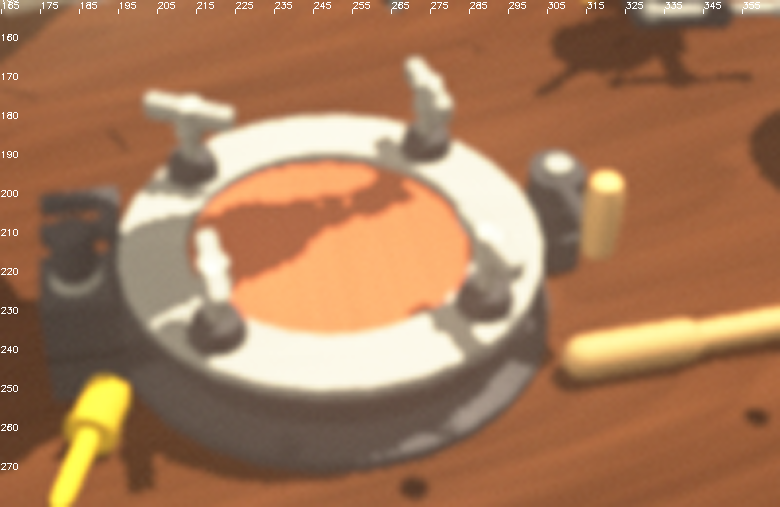

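View pics/t33b.png

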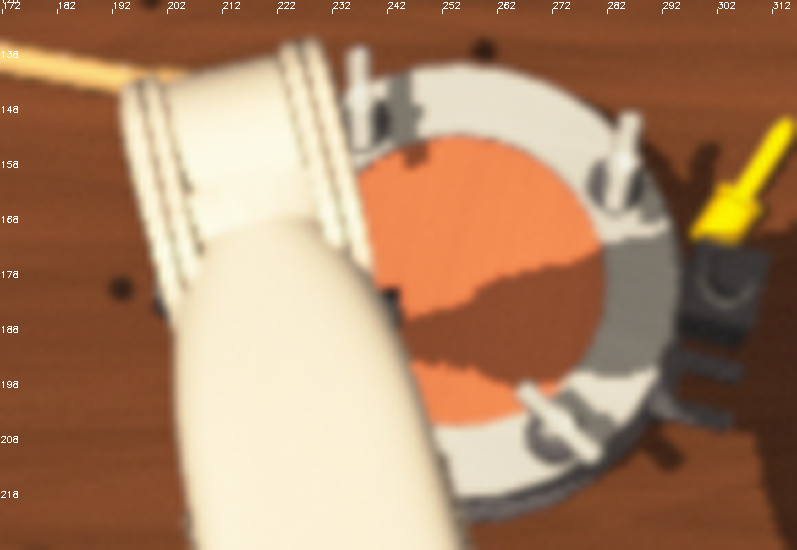

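```bash
cat > fx.py <<'E'
from h import *
C=np.array([.5763,.0126]);a=np.radians(-14.75);Rf=np.array([[np.cos(a),-np.sin(a)],[np.sin(a),np.cos(a)]])
def W(x,y,z): return np.r_[C+Rf@[x,y],z]
def F(p): return Rf.T@(np.asarray(p)[:2]-C)
E
python3 - <<'E'
from fx import *
t,s=pickle.load(open('cap1.pkl','rb'))
for n,c,p,z in [("pin t",t,(303.9,178.5),.083),("pin s",s,(184,221.4),.082),("notch t",t,(299.8,198.4),.078)]:
    w=ray(c,p,z);print(n,w.round(4),F(w).round(4))
c1=tri(t,(303.9,178.5),s,(184,221.4));print(c1,F(c1))
print(F(ray(t,(285+220.5/10.5-.5,155+475.5/10.5-.5),.078)))
bx,nx,by=.034,-.032,-.158
def circ(x,y,z,rr): th=np.linspace(0,2*np.pi,40); return np.array([W(x+rr*np.cos(q),y+rr*np.sin(q),z) for q in th])
for k,(bx,by,nx,ny) in enumerate([(.034,-.157,-.032,-.157)]):
  dr=[circ(bx,by,.083,.016),circ(bx,by,.118,.014),np.array([W(nx-.01,ny-.02,.078),W(nx-.01,ny+.018,.078),W(nx+.01,ny+.018,.078),W(nx+.01,ny-.02,.078)])]
  for n,(c,u0,v0) in dict(t=(t,285,155),s=(s,160,185)).items():
    c=dict(c);c['img']=np.clip(c['img'].astype(float)*1.8,0,255).astype(np.uint8)
    crop(c,u0,v0,50,55,8,f'/tmp/{n}.png',[(proj(c,d),(0,255,0)) for d in dr])
  cv2.imwrite('pics/ov1.png',np.hstack([cv2.imread('/tmp/t.png'),cv2.imread('/tmp/s.png')]))
E
```

```text
pin t [ 0.5696 -0.1547  0.083 ] [ 0.0361 -0.1635]
pin s [ 0.571  -0.1574  0.082 ] [ 0.0382 -0.1657]
notch t [ 0.5012 -0.1389  0.078 ] [-0.0341 -0.1656]
[ 0.56982639 -0.15607308  0.08066898] [ 0.03668422 -0.16476281]
[-0.03407049 -0.18560018]
```

View pics/ov1.png

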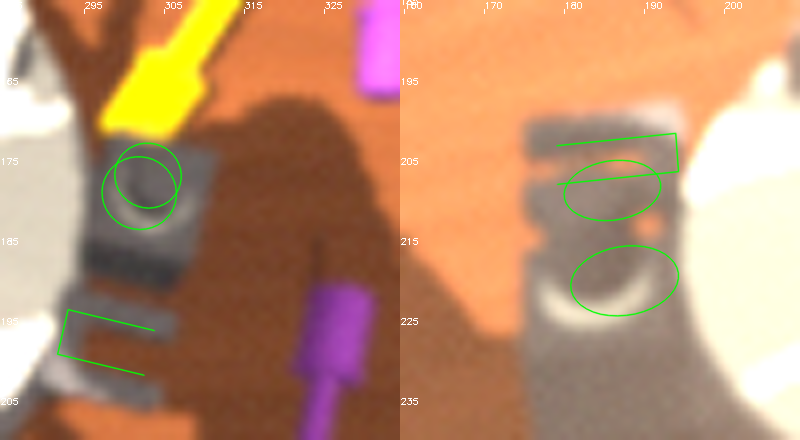

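```bash
python3 - <<'E'
from fx import *
t,s=pickle.load(open('cap1.pkl','rb'))
def circ(x,y,z,rr): th=np.linspace(0,2*np.pi,40); return np.array([W(x+rr*np.cos(q),y+rr*np.sin(q),z) for q in th])
bx,by,nx,ny=.035,-.166,-.035,-.166
dr=[circ(bx,by,.083,.016),circ(bx,by,.118,.014),np.array([W(nx-.01,ny-.02,.078),W(nx-.01,ny+.018,.078),W(nx+.01,ny+.018,.078),W(nx+.01,ny-.02,.078)])]
for n,(c,u0,v0) in dict(t=(t,285,155),s=(s,160,185)).items():
    c=dict(c);c['img']=np.clip(c['img'].astype(float)*1.8,0,255).astype(np.uint8)
    crop(c,u0,v0,50,55,8,f'/tmp/{n}.png',[(proj(c,d),(0,255,0)) for d in dr])
cv2.imwrite('pics/ov2.png',np.hstack([cv2.imread('/tmp/t.png'),cv2.imread('/tmp/s.png')]))
print(W(bx,by,0),W(nx,ny,0))
E
```

```text
[ 0.56788268 -0.15684069  0.        ] [ 0.50018947 -0.13901856  0.        ]
```

View pics/ov2.png

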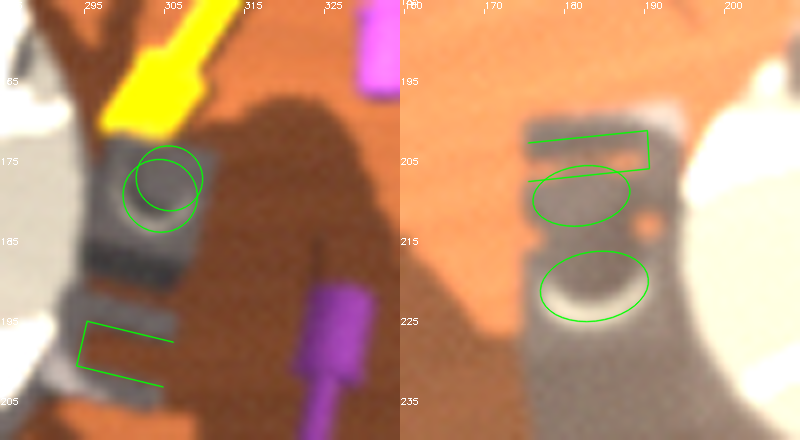

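Call:
step_arm --deltas '[4, -15, 0, 0, 0, 0, 7, -38, 0, 0, 0, -0.02, 7, -42, 0, 0, 0, -0.03, 7, -42, 0, 0, 0, -0.03, 7, -42, 0, 0, 0, -0.03, 7, -42, 0, 0, 0, -0.03, 7, -36, 0, 0, 0, -0.018, 4, -15, 0, 0, 0, 0, 0, 0, -20, 0, 0, 0, 0, 0, -30, 0, 0, 0, 0, 0, -10, 0, 0, 0, 0, 0, 0, 0, 0, 0]'

```text
time_s: 78.18
position: [0.5657, -0.1571, 0.0804]
tcp_rot: [0.792, 0.611, -0.001, -0.001]
ft_force: [-0.4, -0.1, -0.0]
finger_gap: 0.0514
```

```bash
python3 - <<'E'
from fx import *
from cell import r
st(r)
c=r.capture('scene')
c['img']=np.clip(c['img'].astype(float)*1.6,0,255).astype(np.uint8)
crop(c,140,140,90,110,5.4,'pics/s34.png')
E
```

```text
t78.17 pos [ 565.7 -157.1   80.4] yaw 1.314 tilt 0.003 F [-0.4 -0.1 -0. ] M [ 0.01  0.02 -0.01] gap 51.4 j [-0.27  0.48  0.06  1.15  0.   -0.01]
```

View pics/s34.png

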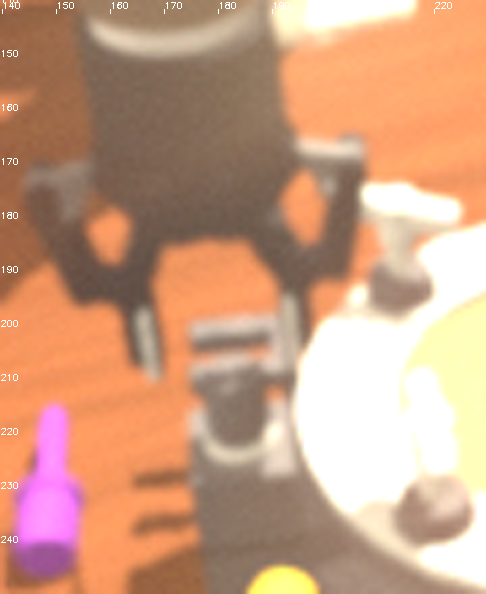

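Call:
step_arm --deltas '[2, 1, -10, 0, 0, 0, 0, 0, -10, 0, 0, 0, 0, 0, -4, 0, 0, 0, 0, 0, 0, 0, 0, 0]'

```text
time_s: 78.72
position: [0.5681, -0.1564, 0.0568]
tcp_rot: [0.792, 0.61, -0.0, -0.0]
ft_force: [-0.1, -0.1, 0.1]
finger_gap: 0.0514
```

Call:
step_arm --deltas '[0, 0, 0, 0, 0, 0, 0, 0, 0, 0, 0, 0, 0, 0, 0, 0, 0, 0, 0, 0, 0, 0, 0, 0]' --hand 0.15

```text
time_s: 79.22
position: [0.5686, -0.1566, 0.0575]
tcp_rot: [0.792, 0.61, 0.0, 0.0]
ft_force: [0.5, 0.6, 0.4]
finger_gap: 0.036
```

```bash
python3 - <<'E'
from fx import *
from cell import r
st(r)
c=r.capture('scene')
c['img']=np.clip(c['img'].astype(float)*1.6,0,255).astype(np.uint8)
crop(c,140,140,90,110,5.4,'pics/s35.png')
E
```

```text
t79.22 pos [ 568.6 -156.6   57.5] yaw 1.313 tilt 0.000 F [0.5 0.6 0.4] M [-0.03 -0.05  0.  ] gap 36.0 j [-0.27  0.5   0.03  1.1  -0.   -0.01]
```

View pics/s35.png

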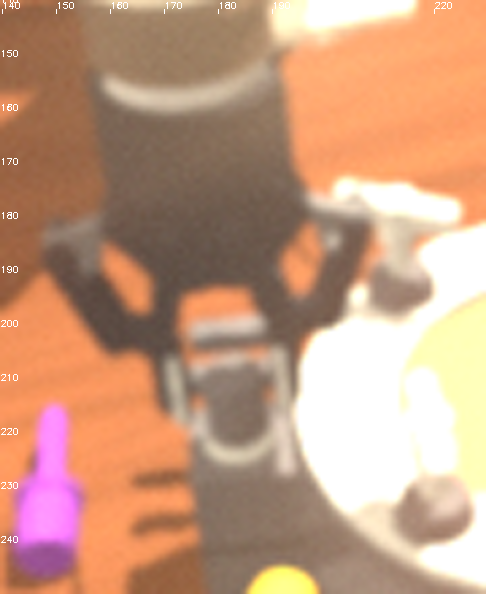

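Call:
step_arm --deltas '[0, 0, 0, 0, 0, 0, 0, 0, 0, 0, 0, 0, 0, 0, 0, 0, 0, 0, 0, 0, 0, 0, 0, 0]' --hand 1

```text
time_s: 79.78
position: [0.5688, -0.1566, 0.0576]
tcp_rot: [0.792, 0.61, 0.0, 0.0]
ft_force: [0.2, 0.1, 3.7]
finger_gap: 0.0261
```

```bash
python3 -c "
from h import *;from cell import r
st(r)"
```

```text
t79.78 pos [ 568.8 -156.6   57.6] yaw 1.313 tilt 0.001 F [0.2 0.1 3.7] M [ 0.1   0.05 -0.03] gap 26.1 j [-0.27  0.5   0.03  1.1   0.   -0.01]
```

Gripped on the 28 mm grip, with no side force. Now straight up.

Call:
step_arm --deltas '[0, 0, 5, 0, 0, 0, 0, 0, 10, 0, 0, 0, 0, 0, 15, 0, 0, 0, 0, 0, 15, 0, 0, 0, 0, 0, 15, 0, 0, 0, 0, 0, 15, 0, 0, 0, 0, 0, 10, 0, 0, 0, 0, 0, 0, 0, 0, 0]'

```text
time_s: 80.78
position: [0.5692, -0.1567, 0.1434]
tcp_rot: [0.792, 0.61, 0.001, 0.001]
ft_force: [-0.2, 0.3, -0.8]
finger_gap: 0.0255
```

```bash
python3 - <<'E'
from fx import *
from cell import r
st(r)
c=r.capture('scene')
c['img']=np.clip(c['img'].astype(float)*1.6,0,255).astype(np.uint8)
crop(c,140,140,90,110,5.4,'pics/s36.png')
E
```

```text
t80.78 pos [ 569.2 -156.7  143.4] yaw 1.313 tilt 0.002 F [-0.2  0.3 -0.8] M [-0.02  0.01  0.01] gap 25.5 j [-0.27  0.44  0.16  1.29 -0.   -0.01]
```

View pics/s36.png

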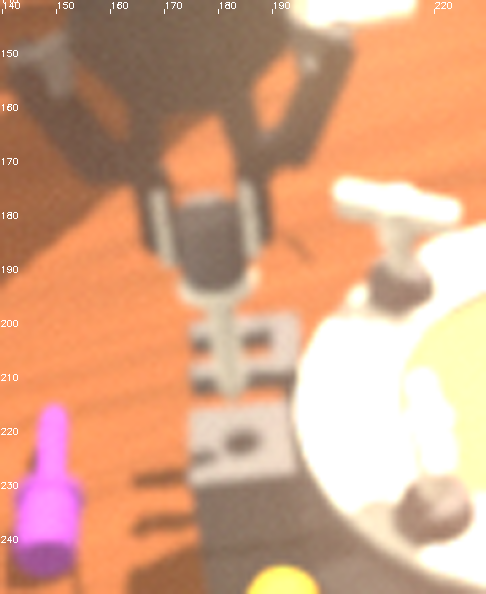

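```bash
python3 - <<'E'
from fx import *
from cell import r
s=r.capture('scene'); t=r.capture('top')
def circ(x,y,z,rr): th=np.linspace(0,2*np.pi,40); return np.array([W(x+rr*np.cos(q),y+rr*np.sin(q),z) for q in th])
bx,by,nx,ny=.035,-.166,-.035,-.166
dr=[circ(bx,by,.078,.008),np.array([W(nx-.01,ny-.02,.078),W(nx-.01,ny+.018,.078),W(nx+.01,ny+.018,.078),W(nx+.01,ny-.02,.078)])]
for n,(c,u0,v0) in dict(s=(s,165,180)).items():
    c=dict(c);c['img']=np.clip(c['img'].astype(float)*1.6,0,255).astype(np.uint8)
    crop(c,u0,v0,45,50,11,'pics/ov3.png',[(proj(c,d),(0,255,0)) for d in dr])
print(W(bx,by,0)-W(nx,ny,0))
E
```

```text
[ 0.06769322 -0.01782214  0.        ]
```

View pics/ov3.png

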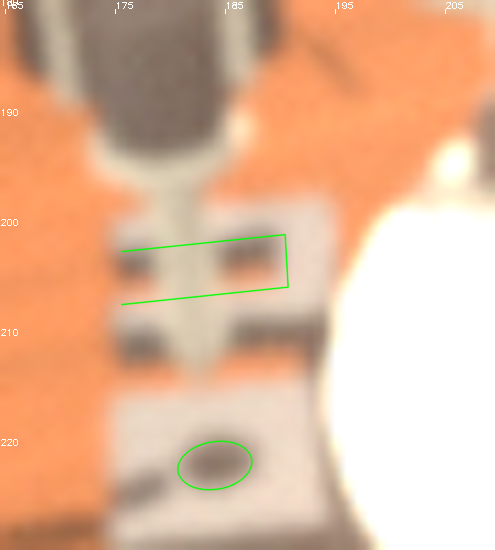

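Call:
step_arm --deltas '[-10, 3, 0, 0, 0, 0, -18, 5, 0, 0, 0, 0, -18, 4.8, 0, 0, 0, 0, -14, 3, 0, 0, 0, 0, -7.7, 2, 0, 0, 0, 0, 0, 0, 0, 0, 0, 0, 0, 0, 0, 0, 0, 0]'

```text
time_s: 81.8
position: [0.5013, -0.1389, 0.1423]
tcp_rot: [0.792, 0.61, 0.0, 0.0]
ft_force: [0.8, -0.3, -1.0]
finger_gap: 0.0262
```

```bash
python3 - <<'E'
from fx import *
from cell import r
st(r)
s=r.capture('scene')
nx,ny=-.035,-.166
dr=[np.array([W(nx-.01,ny-.02,.078),W(nx-.01,ny+.018,.078),W(nx+.01,ny+.018,.078),W(nx+.01,ny-.02,.078)]),np.array([W(nx,ny,.1035),W(nx,ny,.16)])]
for n,(c,u0,v0) in dict(s=(s,165,165)).items():
    c=dict(c);c['img']=np.clip(c['img'].astype(float)*1.6,0,255).astype(np.uint8)
    crop(c,u0,v0,45,55,10.5,'pics/ov4.png',[(proj(c,d),(0,255,0)) for d in dr])
E
```

```text
t81.80 pos [ 501.3 -138.9  142.3] yaw 1.313 tilt 0.001 F [ 0.8 -0.3 -1. ] M [-0.04 -0.01 -0.04] gap 26.2 j [-0.27  0.31 -0.04  1.23 -0.   -0.01]
```

View pics/ov4.png

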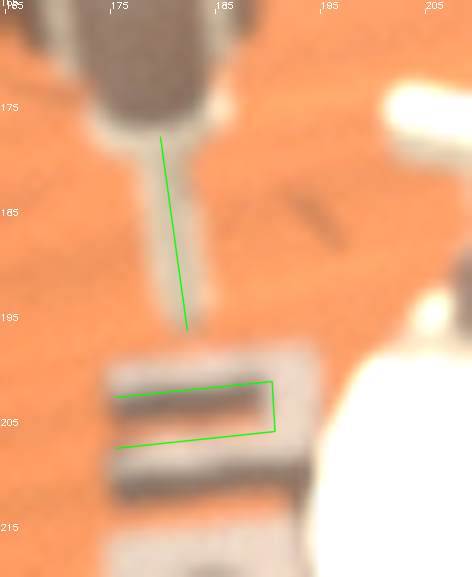

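Call:
step_arm --deltas '[0, 0, -15, 0, 0, 0, 0, 0, -15, 0, 0, 0, 0, 0, -12, 0, 0, 0, 0, 0, -12, 0, 0, 0, 0, 0, 0, 0, 0, 0]'

```text
time_s: 82.48
position: [0.4997, -0.1384, 0.0869]
tcp_rot: [0.792, 0.61, -0.001, -0.001]
ft_force: [0.4, 0.9, -1.4]
finger_gap: 0.0261
```

Call:
step_arm --deltas '[0, 0, -10, 0, 0, 0, 0, 0, -10, 0, 0, 0, 0, 0, -6, 0, 0, 0, 0, 0, 0, 0, 0, 0]'

```text
time_s: 82.98
position: [0.5003, -0.1386, 0.0616]
tcp_rot: [0.792, 0.61, -0.0, -0.001]
ft_force: [0.2, -0.0, -0.8]
finger_gap: 0.0258
```

Call:
step_arm --deltas '[0, 0, -2, 0, 0, 0, 0, 0, -1, 0, 0, 0, 0, 0, 0, 0, 0, 0]'

```text
time_s: 83.35
position: [0.5009, -0.1388, 0.0594]
tcp_rot: [0.792, 0.61, 0.0, 0.0]
ft_force: [-1.1, -1.3, -1.7]
finger_gap: 0.0258
```

```bash
python3 - <<'E'
from fx import *
from cell import r
st(r)
s=r.capture('scene')
c=s;c['img']=np.clip(c['img'].astype(float)*1.6,0,255).astype(np.uint8)
crop(c,155,165,60,70,8,'pics/s37.png')
E
```

```text
t83.35 pos [ 500.9 -138.8   59.4] yaw 1.313 tilt 0.000 F [-1.1 -1.3 -1.7] M [ 0.04  0.02 -0.01] gap 25.8 j [-0.27  0.38 -0.17  1.02 -0.   -0.01]
```

View pics/s37.png

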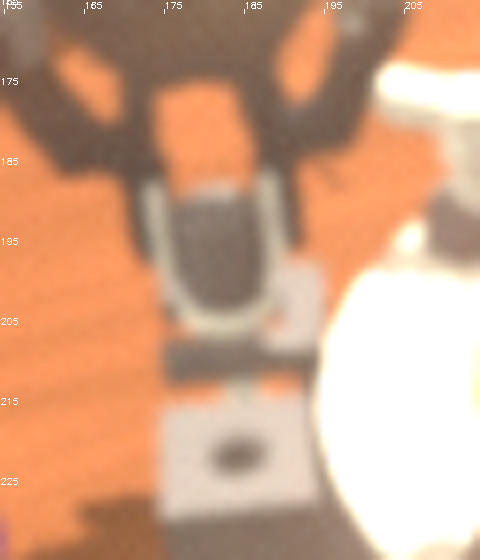

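Call:
step_arm --deltas '[0, 0, -1.5, 0, 0, 0, 0, 0, 0, 0, 0, 0]'

```text
time_s: 83.65
position: [0.5007, -0.1387, 0.0577]
tcp_rot: [0.792, 0.61, -0.0, -0.0]
ft_force: [-0.2, 0.3, -2.4]
finger_gap: 0.0258
```

Call:
step_arm --deltas '[0, 0, -1, 0, 0, 0, 0, 0, 0, 0, 0, 0]'

```text
time_s: 83.9
position: [0.5009, -0.1388, 0.0576]
tcp_rot: [0.792, 0.61, 0.0, 0.0]
ft_force: [-1.8, 0.5, 4.3]
finger_gap: 0.0258
```

Call:
step_arm --deltas '[0, 0, 0.5, 0, 0, 0, 0, 0, 0, 0, 0, 0, 0, 0, 0, 0, 0, 0, 0, 0, 0, 0, 0, 0]' --hand -0.1

```text
time_s: 84.4
position: [0.5008, -0.1387, 0.0572]
tcp_rot: [0.792, 0.61, -0.0, -0.0]
ft_force: [0.8, 0.3, -0.8]
finger_gap: 0.0468
```

Call:
step_arm --deltas '[0, 0, 8, 0, 0, 0, 0, 0, 15, 0, 0, 0, 0, 0, 30, 0, 0, 0, 0, 0, 40, 0, 0, 0, 0, 0, 30, 0, 0, 0, -10, -30, 0, 0, 0, 0, -30, -50, 0, 0, 0, 0, -30, -50, 0, 0, 0, 0, -30, -50, 0, 0, 0, 0, -20, -30, 0, 0, 0, 0, 0, 0, 0, 0, 0, 0]'

```text
time_s: 85.78
position: [0.3796, -0.351, 0.1815]
tcp_rot: [0.794, 0.609, 0.0, 0.001]
ft_force: [0.2, 0.0, -0.1]
finger_gap: 0.0469
```

```bash
python3 - <<'E'
from fx import *
from cell import r
st(r)
s=r.capture('scene');t=r.capture('top')
crop(s,165,150,200,130,3.9,'pics/s38.png');crop(t,172,128,145,100,5.5,'pics/t38.png')
s2=dict(s);s2['img']=np.clip(s['img'].astype(float)*1.6,0,255).astype(np.uint8);crop(s2,155,165,60,70,8,'pics/s38c.png')
crop(s,40,90,380,285,2.1,'pics/s38w.png')
E
```

```text
t85.78 pos [ 379.6 -351.   181.5] yaw 1.308 tilt 0.002 F [ 0.2  0.  -0.1] M [ 0.03 -0.01 -0.09] gap 46.9 j [-0.75  0.28  0.03  1.32 -0.   -0.48]
```

View pics/s38c.png

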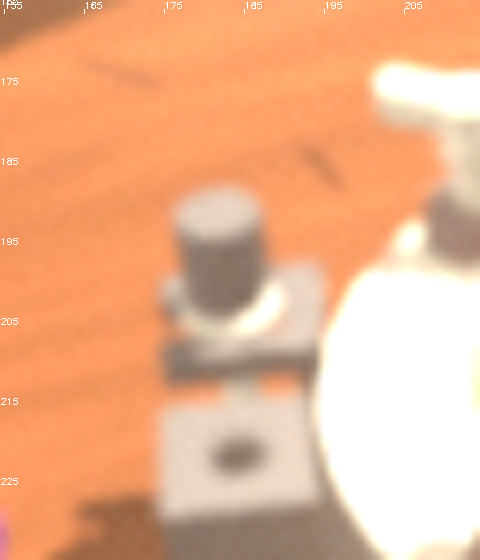

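View pics/s38w.png

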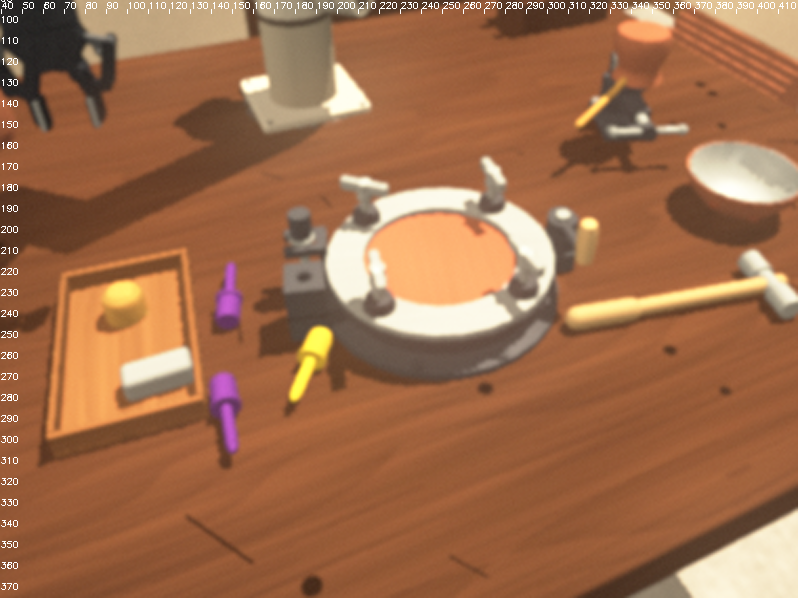

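View pics/t38.png

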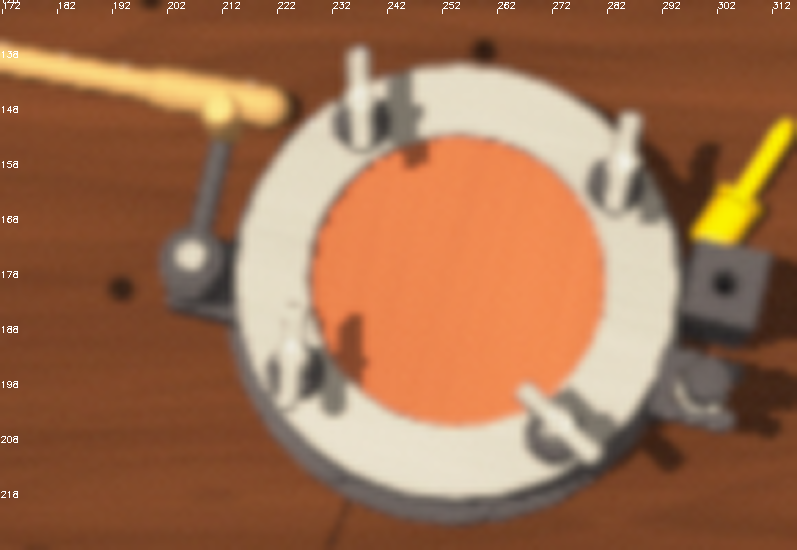

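```bash
python3 - <<'E'
from fx import *
from cell import r
t=r.capture('top');s=r.capture('scene')
T=lambda U,V:(172+(U+.5)/5.5-.5,128+(V+.5)/5.5-.5)
p=ray(t,T(190,256),.0803);g=ray(t,T(218,110),.129)
d=F(g)-F(p);print(g,p,np.hypot(*d),"lever deg cw",np.degrees(np.arctan2(d[0],d[1])))
g2=tri(t,T(218,110),s,(40+587/2.1-.5,90+222/2.1-.5));print(g2)
E
```

```text
[0.6712928  0.16037763 0.129     ] [0.5905833  0.18170401 0.0803    ] 0.08347955972403542 lever deg cw 90.05133201173972
[0.6696008  0.15802785 0.12996763]
```

The lever measures 90°, so it is at its stop. The sheet is clear, and all four bars are back in line with their start angles, as two quarter turns each should leave them. The pin hangs upright in the notch. Handing in.

```bash
python3 -c "
from cell import r
print(r.finish_job())"
```

```text
the job is handed in; nothing more can be done
None
```

The job is done in the order you asked and handed in at about 86 s.

- **Tools:** I moved the dolly and the stake into the tray; there was no punch on the sheet. The last picture shows the sheet clear and both tools lying in the tray.
- **Lever:** I pushed it clockwise until it stalled at its stop. It measures about 90° in the last picture.
- **Screws:** I turned 1, 2, 3 and 4 clockwise in that order, then went round again. Each turn measured 1.57 rad at the wrist. The last picture shows the bars lined up as at the start, as two quarter turns should leave them.
- **Pin:** I drew it straight up out of the bore and lowered it into the notch. It hangs upright by its collar and the bore is empty.
- **Hammer and bowl:** the arm did not touch them.

**Checks that disagreed:**
- **Height reading:** the reported TCP height sat about 35 mm below where the fingertips showed in the pictures. I set heights by picture and contact instead.
- **Look-alike pins:** the purple and yellow pins were found lying on their sides after the first move. The arm's path did not go near them, and I left them alone. The yellow one rests against the bore lug.

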